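# Set and lock the clay roller's thickness

## Task

Set the clay rolling machine to the marked thickness: take the flat-blade key from the wooden rack and with it turn the steel screw on top until the brass pointer stands in line with the red mark, then turn both brass lock screws on the sloping face clockwise until they stop, and hang the key back in its slot in the rack. Turn the screws only with the key, do not push the pointer or shift the red mark, and leave the other things on the table where they are.

Things in the scene. Friction and masses are not known exactly. Their poses are not given: they have to be found in the camera images.
- machine: Fixed clay rolling machine, 190 (x) x 250 (y) x 116 mm tall: steel rollers between blue cheeks at the back, white bridge across the top (60 x 198 mm, top at 116 mm), white sloping face at 35 degrees (it faces up and to the machine's -x), crank reaching 165 mm out on the +y side. Origin under its centre; x points from the sloping face to the rollers, y to the crank, z up.
- setter_slot (a point): Steel thickness screw, upright, on the bridge's top near its -y end. Head 32 mm across, 11.5 mm tall; slot across its whole top, 8 mm wide, 8.5 mm deep. Point: centre of the slot's floor; x axis along the slot, z out of the head along the screw's axis.
- setter (a joint): Turn of the steel thickness screw, rad, 0 to 1.8, growing clockwise as seen looking onto the head; it drives the brass pointer 30 mm per rad towards the machine's +y.
- lock_a_slot (a point): Brass lock screw on the sloping face, nearer the crank (+y). Its axis leans 35 degrees from vertical, square to the slope. Head 32 mm across, 11.5 mm tall; slot across its whole top, 8 mm wide, 8.5 mm deep. Point: centre of the slot's floor; x axis along the slot, z out of the head along the screw's axis.
- lock_a (a joint): Turn of the lock screw nearer the crank, rad: 0 loose (slot up and down the slope), growing clockwise as seen looking onto the head, to the stop at 1.57 (tight: slot level across the machine, in line with the two red ticks beside it).
- lock_b_slot (a point): The other brass lock screw on the sloping face, farther from the crank (-y), alike. Head 32 mm across, 11.5 mm tall; slot across its whole top, 8 mm wide, 8.5 mm deep. Point: centre of the slot's floor; x axis along the slot, z out of the head along the screw's axis.
- lock_b (a joint): Turn of the other lock screw, rad; it reads like that of the first.
- pointer_tip (a point): Tip of the brass pointer that slides along the black scale on the bridge, driven by the thickness screw (3 mm wide tip, 6 mm above the bridge). Axes as the machine's.
- mark_tip (a point): Tip of the red mark facing the pointer across the scale (3 mm wide, 6 mm above the bridge); it shows the thickness wanted. Axes as the machine's.
- key: Flat-blade key, 142 mm long, 0.12 kg, standing blade down in the rack. Origin: middle of the blade's lower edge; z up along the key, x along the blade's width. Blade 24 mm wide (x), 4.5 thick (y), 20 high; shaft 9 mm thick; brass flange 38 mm across at 62 to 67 mm; green handle 24 (x) x 18 mm (y) from 67 to 142 mm.
- key_grip (a point): Middle of the key's green handle, 112 mm above the blade's lower edge; axes as the key's. Grip it across the 18 mm (y).
- rack: Fixed wooden rack, 120 (x) x 70 (y) x 85 mm tall, origin under its centre. A slot through the middle of its top is 30 (x) x 15 mm (y); the key hangs there on its flange, its origin 23 mm above the rack's origin, blade along the rack's x. Thin wooden tools stand up to 50 mm above the top, 46 mm to either side along x.
- flower: Bystander: open terracotta flower bowl, about 125 mm wide over its petals, 90 mm tall; origin under its centre.
- paint: Bystander: upright yellow paint bottle with white cap, 54 mm across, 150 mm tall; origin under its centre.
- jar: Bystander: glass jar with blue lid, 64 mm across, 85 mm tall; origin under its centre.
- mug: Bystander: blue ceramic mug, 76 mm across, 90 mm tall; origin under its centre.
- bust: Bystander: small fired terracotta bust, 88 mm across, 112 mm tall; origin under its centre.
- phone: Bystander: phone in a dark red case lying flat, 150 x 74 x 9 mm; origin under its centre.
- wood_block: Bystander: brown wooden block 75 x 50 x 35 mm; origin under its centre.
Things that resemble listed ones, but are neither listed nor needed, are in the scene too. What is shaped like the key but pink or turquoise is not meant.

How it is judged:
By the outcome, as a careful person would: the job done as asked, in the order asked, and still so for the second after the job is handed in, with the robot touching nothing.
It also fails if it takes over 72 s, if anything falls off the work surface, if the arm or the gripper's body presses on something with over 40 N, if the wrist force passes 120 N, or if a joint passes its speed limit or range.

## Robot

A 6-joint arm with a two-finger parallel gripper is mounted at the origin on the work surface. World frame = base frame: x ahead of the robot, y to its left, z up, the work surface at z = 0. Lengths are in m, angles in rad, forces in N, time in s.
With the tool pointing down it reaches from about 0.3 to 0.875 m from the base axis. Payload 6.4 kg.
Tool frame: the origin (TCP) lies at the very end of the fingers, on their centre line; the grasp point (between the pads) lies ctrl.grip_point_offset behind it (ctrl.grip_point_offset is the distance from the TCP to the grasp point, in m); z points along the fingers, x is the direction in which the jaws open and shut, and the axes are right-handed (so a half turn about z gives the same grasp; the last joint's range is limited). The gripper opens to 85 mm and grips with 20 to 120 N. Pads are 22 mm wide; open, the fingers measure 114 mm over their backs; the gripper's body (76 mm by 85 mm) begins 54 mm behind the grasp point. The pads swing forward as they close: fully open they stand 13 mm farther back than shut.
Start: joints at [-1.407, 0.181, 1.607, -0, 1.354, -0.206], TCP at [0.208, -0.536, 0.231] pointing down, gripper open.
Joint ranges: [-2.99, 2.99], [-0.89, 2.07], [0.3, 2.58], [-1.14, 4.28], [0, 2.63], [-3.12, 3.12]. Speed limits (rad/s): [2.57, 2.57, 3.01, 3.14, 3.14, 3.14].

## Interface

Orientations are given as a unit quaternion [w, x, y, z].
In Python, from bench import get_obs, viewer, workorder, ctrl gives the robot as it stands. The module is installed in compiled form; this text tells all that it offers.
- The arm moves only by the tool move_arm, never from a script. Its argument "increments" is a list of rows, each an object of numbers: "tx", "ty", "tz": the shift along the tool's x, y, z in m; "turn": the turn about the tool's z in degrees. A call has 1 to 20 rows; each row is the pose to reach, as a shift and turn from the pose commanded when the call began, along the tool's axes at that moment; what a row does not reach only later rows make up. A row lasts 1/12 s, in which the tool goes at most 41.7 mm and 7.16 degrees, less where a joint would pass 70% of its speed; a pose out of reach is approached as far as the arm can. A call with a gripper value outside its range is refused whole. "gripper" is the opening, from 0 (shut) to 1 (fully open), set as the call begins (left out, the last holds). The fingers move at their own pace and stop on an object; the grip force is fixed at half the most. Time passes only in rows, so rows that repeat a pose let the fingers close. It gives the time, the measured TCP pose, the force and the opening at its end, in the units of the state.
- get_obs(): the state, without advancing time (a new reading comes with each control period).
- viewer.camera(name): name is "scene" or "top" or "wrist"; returns (picture, depth): 420x560x3 uint8, red, green, blue; 420x560 float32, m along the optical axis (not along the pixel's ray), 0 where there is no reading.
- viewer.get_calibration(name): a dict with "intrinsics" (3x3 intrinsics, pixels), "origin" and "attitude" of the camera in the world. Camera axes: x right, y up, looking along -z (the intrinsics and any distortion apply to the point x, -y, -z); pixel columns grow to the right and rows downward; lengths in m; the calibration is good to about 2 mm. A picture is of the moment at which its call begins: read the wrist's pose just before it. get_calibration takes no time and is no camera call; for the wrist camera it gives the pose at the moment of the call.
- workorder.hand_in(): hands the job in, once; it reports no verdict.
The state is a dict: "time_s": time; "q": joint angles; "dq": joint speeds; "joint_efforts": joint torques, N m; "eef_pos": TCP position; "eef_rot": TCP orientation; "wrist_force": force on the tool from outside, world axes, zero at the start; "torque": the same for the moment, N m; "opening": opening from 0.0 (shut) to 1.0 (fully open).
Only numpy, scipy, OpenCV 4.12 (cv2) and the standard library are available. Lean on these libraries where they do the work, as an engineer would, in place of code of your own. Each camera call takes 0.05 s, during which the arm holds its last target.

## Working session

There is one attempt and no reset: what is moved stays moved. The work goes in short steps, Python scripts to look and compute and a tool call to move; the robot and the scene stay as the last step left them, time stands still between calls to the robot, and variables do not carry over. Pictures are saved under pics/ and viewed, and the job is handed in when it is done.

Besides the shell and the picture viewer there is one more tool, called after "Call:" in YAML: its name, and indented under it one key for each argument. move_arm: Moves the arm, as the interface text tells. Its arguments: {"type":"object","properties":{"increments":{"type":"array"},"gripper":{"type":"number"}},"required":["increments"]}

```bash
mkdir -p pics; python3 - <<'E'
from bench import get_obs, viewer, workorder, ctrl
import cv2,numpy as np
print(get_obs()); print(ctrl.grip_point_offset)
for n in ["scene","top","wrist"]:
    c=viewer.get_calibration(n); print(n,c)
    p,d=viewer.camera(n); np.savez(f"pics/{n}0.npz",p=p,d=d,**{k:np.array(v) for k,v in c.items()})
    cv2.imwrite(f"pics/{n}0.png",cv2.cvtColor(p,cv2.COLOR_RGB2BGR))
E
```

```text
{'time_s': 0.0, 'q': array([-1.40733191e+00,  1.81517707e-01,  1.60800225e+00,  4.15732323e-05,
        1.35380612e+00, -2.06303648e-01]), 'dq': array([ 0.00094044,  0.00183016, -0.00185076, -0.00091281, -0.0002913 ,
        0.00063078]), 'joint_efforts': array([ 1.96134365e-04, -4.44872582e+01, -3.51343524e+01, -1.72052792e-04,
        9.24592634e-03,  2.98722242e-06]), 'eef_pos': array([ 0.20774027, -0.53557462,  0.23040006]), 'eef_rot': array([-6.39883788e-04,  8.25042357e-01, -5.65070224e-01, -5.84936156e-04]), 'wrist_force': array([-0.54988789,  0.32443193,  0.41208498]), 'torque': array([ 0.06428018,  0.03469213, -0.06032061]), 'opening': 1.000722714228146}
0.0187
scene {'intrinsics': array([[397.04388602,   0.        , 282.24029608],
       [  0.        , 397.04388602, 208.35933519],
       [  0.        ,   0.        ,   1.        ]]), 'origin': array([ 0.97044337, -0.8741781 ,  0.77137979]), 'attitude': array([0.85133257, 0.45531813, 0.11938815, 0.23165649])}
top {'intrinsics': array([[545.0282275 ,   0.        , 279.822249  ],
       [  0.        , 545.0282275 , 199.42910944],
       [  0.        ,   0.        ,   1.        ]]), 'origin': array([ 0.2119677 , -0.02190085,  1.60494279]), 'attitude': array([-0.70104896, -0.06800227,  0.07038639,  0.7063652 ])}
wrist {'intrinsics': array([[324.14177996,   0.        , 280.26766717],
       [  0.        , 324.14177996, 209.18525795],
       [  0.        ,   0.        ,   1.        ]]), 'origin': array([ 0.28153813, -0.50682522,  0.37322115]), 'attitude': array([ 0.81469274, -0.12943224,  0.08976352, -0.55809099])}
```

View pics/scene0.png

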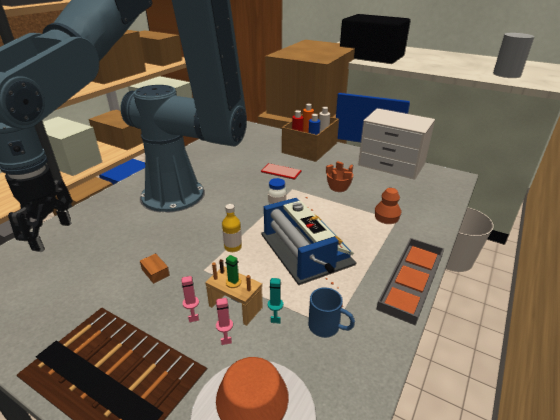

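View pics/top0.png

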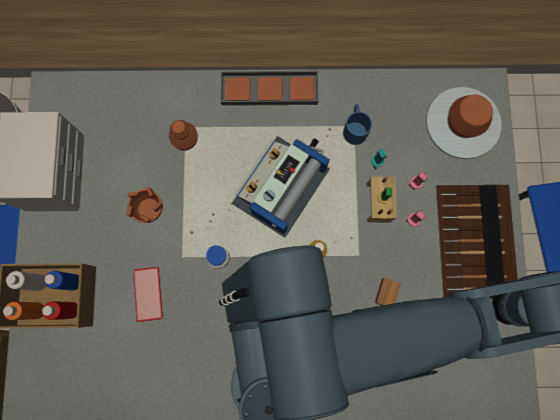

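View pics/wrist0.png

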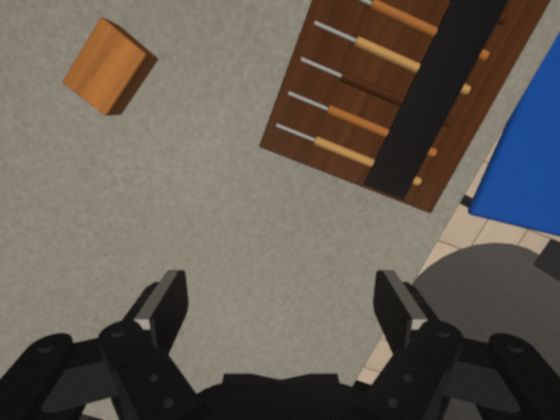

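The scene view shows the rack with the green key at about (232,270). Pink decoys are at (189,290) and (224,315), and a turquoise one is at (275,292). In the top view the machine is at (285,185) and the rack at (383,198). I'll enlarge those crops and measure.

```bash
cat > h.py <<'E'
import numpy as np,cv2
from scipy.spatial.transform import Rotation as R
def rot(q): return R.from_quat([q[1],q[2],q[3],q[0]]).as_matrix()
def load(n):
    z=np.load(f"pics/{n}.npz"); return z
def px2w(z,u,v,d=None):
    K=z['intrinsics']; A=rot(z['attitude']); o=z['origin']
    u=np.asarray(u,float);v=np.asarray(v,float)
    if d is None: d=z['d'][np.round(v).astype(int),np.round(u).astype(int)]
    p=np.stack([(u-K[0,2])/K[0,0]*d,-(v-K[1,2])/K[1,1]*d,-d*np.ones_like(u)],-1)
    return p@A.T+o
def px2plane(z,u,v,h):
    a=px2w(z,u,v,1.0);o=z['origin'];t=(h-o[2])/(a-o)[...,2]
    return o+(a-o)*t[...,None]
def w2px(z,P):
    K=z['intrinsics'];A=rot(z['attitude']);p=(np.asarray(P)-z['origin'])@A
    return np.stack([K[0,0]*p[...,0]/-p[...,2]+K[0,2],K[1,1]*-p[...,1]/-p[...,2]+K[1,2]],-1)
def snap(n,name):
    from bench import viewer
    c=viewer.get_calibration(n);p,d=viewer.camera(n)
    np.savez(f"pics/{name}.npz",p=p,d=d,**{k:np.array(v) for k,v in c.items()})
    cv2.imwrite(f"pics/{name}.png",cv2.cvtColor(p,cv2.COLOR_RGB2BGR))
def crop(name,u0,u1,v0,v1,s,out):
    p=load(name)['p'][v0:v1,u0:u1]
    cv2.imwrite(f"pics/{out}.png",cv2.cvtColor(cv2.resize(p,None,fx=s,fy=s,interpolation=cv2.INTER_CUBIC),cv2.COLOR_RGB2BGR))
E
python3 - <<'E'
from h import *
crop("top0",225,335,130,240,5,"c_top1");crop("top0",355,435,140,230,6,"c_top2")
crop("scene0",170,300,240,340,6,"c_sc2");crop("scene0",250,370,185,285,6,"c_sc1")
z=load("top0"); print(px2w(z,[383,280,285,437,0],[198,200,185,250,200]))
E
```

```text
[[ 0.50754534 -0.3137964   0.12617294]
 [ 0.52669155 -0.02906484  0.01116571]
 [ 0.54865487 -0.04292784  0.11619014]
 [ 0.3749898  -0.49058048  0.00174289]
 [ 0.4990026   0.71739511  0.17893166]]
```

View pics/c_top1.png

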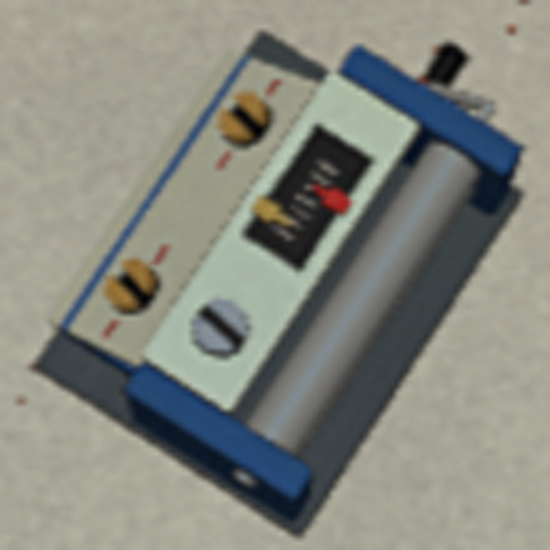

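View pics/c_top2.png

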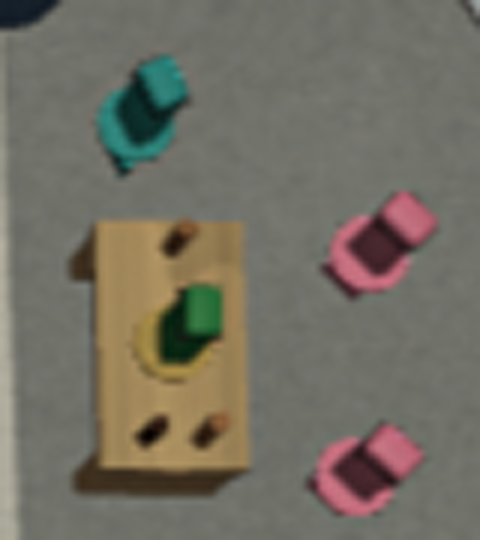

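View pics/c_sc2.png

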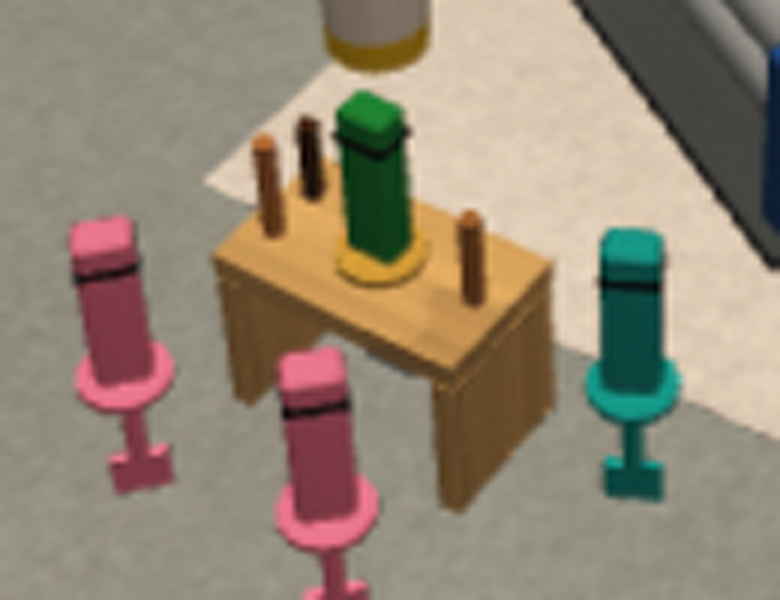

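View pics/c_sc1.png

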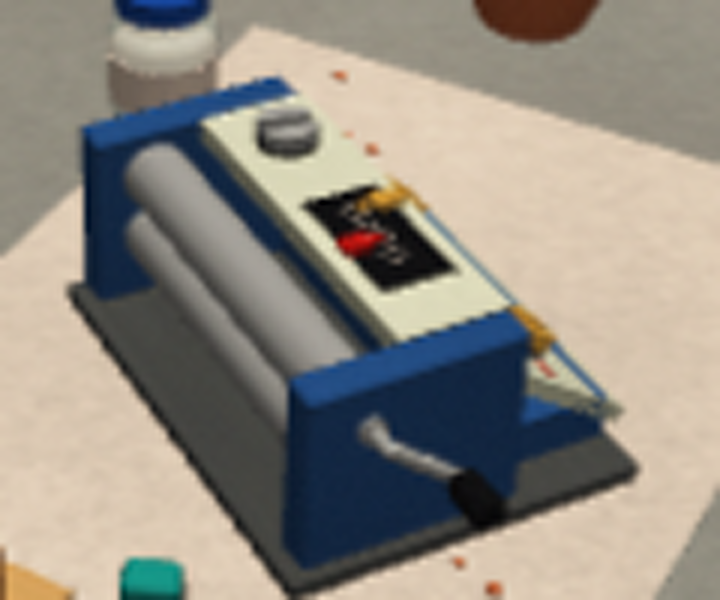

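Only the green key stands in the rack, crop (190,320) and scene px ~(232,270). It has a brass flange and a green handle as described. The two pink keys and the turquoise one stand on the table and are decoys. Next, a coarse localisation.

```bash
python3 - <<'E'
from h import *
z=load("top0")
C=lambda u,v,s,u0,v0:(u0+(u+.5)/s-.5,v0+(v+.5)/s-.5)
def top1(u,v,h):
    a=C(u,v,5,225,130);return px2plane(z,np.array(a[0]),np.array(a[1]),h)
def top2(u,v,h):
    a=C(u,v,6,355,140);return px2plane(z,np.array(a[0]),np.array(a[1]),h)
print('setter',s:=top1(220,325,.1275)); 
a=top1(244,118,.09);b=top1(131,286,.09);print('lockA',a,'B',b)
br=[top1(*p,.116) for p in [(332,72),(420,122),(233,408),(145,360)]];print(br,'c',np.mean(br,0))
for v in ((a-b),br[0]-br[3],br[1]-br[2]): print(np.degrees(np.arctan2(v[1],v[0])))
print('ptr',top1(275,213,.122),'mark',top1(315,190,.122))
rk=[top2(*p,.085) for p in [(95,222),(243,222),(248,468),(100,468)]];print(rk,np.mean(rk,0))
print('keytop',top2(204,310,.165))
u,v=zip(*[(225+ (220)/5,130+325/5)]);
# depth on lock heads
for p in [(244,118),(131,286),(200,180),(220,325)]:
    q=C(*p,5,225,130); print(p,px2w(z,np.array([q[0]]),np.array([q[1]])))
E
```

```text
setter [0.51918698 0.00289744 0.1275    ]
lockA [ 0.64875652 -0.0107705   0.09      ] B [0.55002949 0.05410529 0.09      ]
[array([ 0.66802795, -0.06114159,  0.116     ]), array([ 0.6382068 , -0.11064744,  0.116     ]), array([ 0.47450899, -0.00394057,  0.116     ]), array([0.50198765, 0.04490277, 0.116     ])] c [ 0.57068285 -0.03270671  0.116     ]
-33.30983334646581
-32.56500396227047
-33.098430710988765
ptr [ 0.58420505 -0.02807123  0.122     ] mark [ 0.59733863 -0.05062674  0.122     ]
[array([ 0.57868225, -0.28861387,  0.085     ]), array([ 0.57817419, -0.35940549,  0.085     ]), array([ 0.45907079, -0.35592153,  0.085     ]), array([ 0.45958562, -0.2861811 ,  0.085     ])] [ 0.51887821 -0.3225305   0.085     ]
keytop [ 0.51828061 -0.32206367  0.165     ]
(244, 118) [[ 0.65835913 -0.01052581  0.05669466]]
(131, 286) [[0.557938   0.05588336 0.05455991]]
(200, 180) [[0.62124969 0.01552068 0.05513919]]
(220, 325) [[0.52070207 0.00301974 0.12021382]]
```

```bash
cat >> h.py <<'E'
def plan(p,a,now=None):
    "target TCP xyz, jaw angle deg -> tool increments"
    from bench import get_obs
    o=get_obs(); T=rot(o['eef_rot']); d=T.T@(np.array(p)-o['eef_pos'])
    cur=np.degrees(np.arctan2(T[1,0],T[0,0])); t=(cur-a+180)%360-180
    print('tcp',o['eef_pos'].round(4),'jaw',round(cur,2),'d',d.round(4),'turn',round(t,2),'F',o['wrist_force'].round(1),'t',round(o['time_s'],2),'q6',o['q'][5].round(2))
E
python3 -c "
from h import *
plan([.515,-.322,.25],-91.2)"
```

```text
tcp [ 0.2078 -0.5357  0.2306] jaw -68.81 d [-0.0882 -0.3637 -0.0192] turn 22.39 F [-0.1  0.9  0.5] t 0.15 q6 -0.21
```

Call:
move_arm:
  increments:
    - {"tx":-0.088,"ty":-0.364,"tz":-0.019,"turn":22.4}
    - {"tx":-0.088,"ty":-0.364,"tz":-0.019,"turn":22.4}
    - {"tx":-0.088,"ty":-0.364,"tz":-0.019,"turn":22.4}
    - {"tx":-0.088,"ty":-0.364,"tz":-0.019,"turn":22.4}
    - {"tx":-0.088,"ty":-0.364,"tz":-0.019,"turn":22.4}
    - {"tx":-0.088,"ty":-0.364,"tz":-0.019,"turn":22.4}
    - {"tx":-0.088,"ty":-0.364,"tz":-0.019,"turn":22.4}
    - {"tx":-0.088,"ty":-0.364,"tz":-0.019,"turn":22.4}
    - {"tx":-0.088,"ty":-0.364,"tz":-0.019,"turn":22.4}
    - {"tx":-0.088,"ty":-0.364,"tz":-0.019,"turn":22.4}
    - {"tx":-0.088,"ty":-0.364,"tz":-0.019,"turn":22.4}
    - {"tx":-0.088,"ty":-0.364,"tz":-0.019,"turn":22.4}
    - {"tx":-0.088,"ty":-0.364,"tz":-0.019,"turn":22.4}

```text
time_s: 1.23
eef_pos: [0.5143, -0.3233, 0.2498]
eef_rot: [-0.0, -0.699, 0.715, 0.0]
wrist_force: [-0.5, 0.6, -0.4]
opening: 1.0
```

```bash
python3 -c "
from h import *
snap('wrist','w1'); snap('top','t1')
plan([.519,-.322,.116],-91.2)"
```

```text
tcp [ 0.5141 -0.3237  0.2501] jaw -91.34 d [-0.0018 -0.0049  0.1341] turn -0.14 F [ 0.7 -0.   0.7] t 1.33 q6 0.84
```

View pics/w1.png

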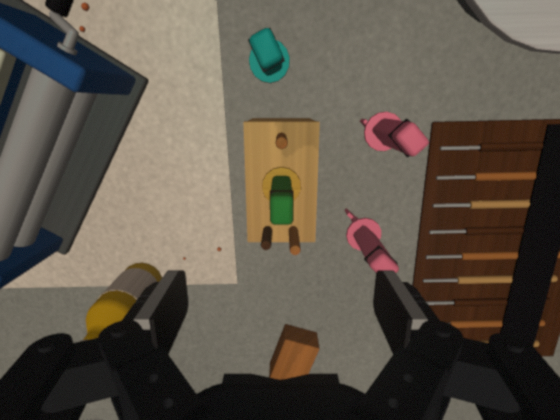

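The wrist view shows the rack with corners (244,121) to (318,241) and the green handle at (282,206). The jaws straddle it with clear space on both sides.

```bash
python3 - <<'E'
from h import *
z=load('w1')
crop('w1',235,330,110,255,4,'c_w1')
r=px2plane(z,np.array([244.,319,318,246]),np.array([121.,121,241,241]),.085);print(r,r.mean(0))
print('flange',px2plane(z,np.array([281.]),np.array([184.]),.09))
ys,xs=np.where((z['p'][...,1]>70)&(z['p'][...,0]<60)&(z['p'][...,2]<60)); m=(xs>240)&(xs<320)&(ys>150)&(ys<235);P=px2w(z,xs[m],ys[m]);P=P[P[:,2]>.155];print(len(P),P.mean(0),P.min(0),P.max(0))
for Q in [[.519,-.322,.165]]: print(w2px(z,np.array(Q)))
E
```

```text
[[ 0.57826199 -0.291246    0.085     ]
 [ 0.57670532 -0.35996638  0.085     ]
 [ 0.4570187  -0.36069006  0.085     ]
 [ 0.45869195 -0.28641475  0.085     ]] [ 0.51766949 -0.3245793   0.085     ]
flange [[ 0.51946372 -0.32386566  0.09      ]]
590 [ 0.51883676 -0.32382163  0.16513586] [ 0.50708589 -0.33199412  0.16074815] [ 0.59357478 -0.31602312  0.39245698]
[278.67369099 208.91055131]
```

View pics/c_w1.png

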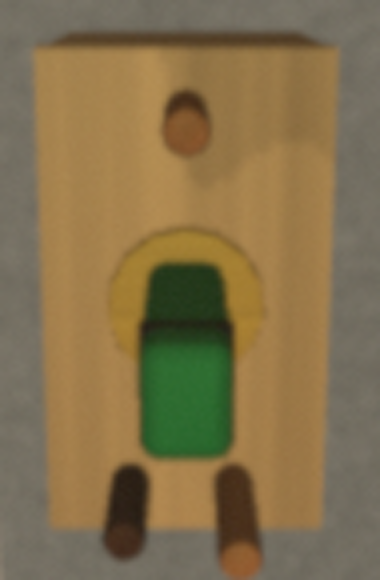

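Call:
move_arm:
  increments:
    - {"tx":0,"ty":-0.005,"tz":0.04}
    - {"tx":0,"ty":-0.005,"tz":0.08}
    - {"tx":0,"ty":-0.005,"tz":0.12}
    - {"tx":0,"ty":-0.005,"tz":0.134}
    - {"tx":0,"ty":-0.005,"tz":0.134}
    - {"tx":0,"ty":-0.005,"tz":0.134}

```text
validation failed for argument at $.in...
```

Call:
move_arm:
  increments:
    - {"tx":0}
    - {"tx":0}
    - {"tx":0}
    - {"tx":0}
    - {"tx":0}
    - {"tx":0}
    - {"tx":0}
    - {"tx":0}
  gripper: 0

```text
validation failed for argument at $.in...
```

```bash
python3 -c "
from h import *
snap('wrist','w2')
plan([.519,-.322,.116],-91.2)"
```

```text
tcp [ 0.5142 -0.3237  0.2502] jaw -91.34 d [-0.0018 -0.0048  0.1342] turn -0.14 F [ 0.3  1.2 -0.9] t 1.38 q6 0.84
```

View pics/w2.png

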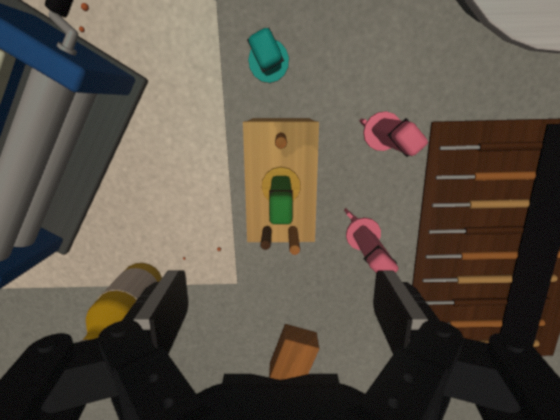

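All four fields are required in each row. Resending, with the descent first.

Call:
move_arm:
  increments:
    - {"tx":0,"ty":-0.005,"tz":0.04,"turn":0}
    - {"tx":0,"ty":-0.005,"tz":0.08,"turn":0}
    - {"tx":0,"ty":-0.005,"tz":0.12,"turn":0}
    - {"tx":0,"ty":-0.005,"tz":0.134,"turn":0}
    - {"tx":0,"ty":-0.005,"tz":0.134,"turn":0}
    - {"tx":0,"ty":-0.005,"tz":0.134,"turn":0}

```text
time_s: 1.88
eef_pos: [0.5195, -0.3232, 0.1159]
eef_rot: [-0.0, -0.699, 0.715, 0.001]
wrist_force: [2.1, 0.2, 1.4]
opening: 1.004
```

Call:
move_arm:
  increments:
    - {"tx":0,"ty":0,"tz":0,"turn":0}
    - {"tx":0,"ty":0,"tz":0,"turn":0}
    - {"tx":0,"ty":0,"tz":0,"turn":0}
    - {"tx":0,"ty":0,"tz":0,"turn":0}
    - {"tx":0,"ty":0,"tz":0,"turn":0}
    - {"tx":0,"ty":0,"tz":0,"turn":0}
    - {"tx":0,"ty":0,"tz":0,"turn":0}
    - {"tx":0,"ty":0,"tz":0,"turn":0}
  gripper: 0

```text
time_s: 2.55
eef_pos: [0.5208, -0.3229, 0.117]
eef_rot: [0.0, -0.7, 0.715, -0.001]
wrist_force: [0.4, -1.2, 4.6]
opening: 0.203
```

```bash
python3 -c "
from h import *
snap('wrist','w3')
plan([.519,-.322,.116],-91.2)"
```

```text
tcp [ 0.5208 -0.323   0.117 ] jaw -91.21 d [-0.0009  0.0018  0.001 ] turn -0.01 F [-0.3  0.1  5.1] t 2.6 q6 0.84
```

View pics/w3.png

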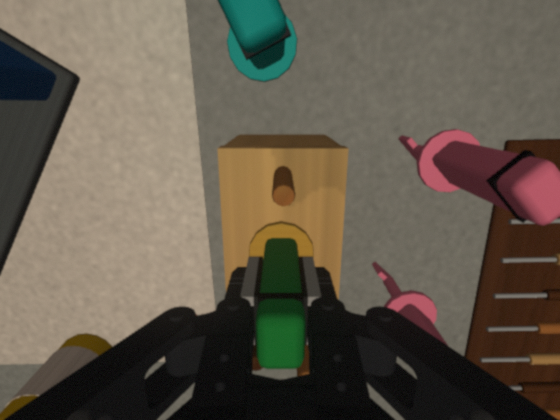

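The key is gripped (opening 0.203, green handle between the pads at (282,300)). I'll lift it straight out.

Call:
move_arm:
  increments:
    - {"tx":0,"ty":0,"tz":-0.02,"turn":0}
    - {"tx":0,"ty":0,"tz":-0.05,"turn":0}
    - {"tx":0,"ty":0,"tz":-0.085,"turn":0}
    - {"tx":0,"ty":0,"tz":-0.12,"turn":0}
    - {"tx":0,"ty":0,"tz":-0.15,"turn":0}
    - {"tx":0,"ty":0,"tz":-0.16,"turn":0}
    - {"tx":0,"ty":0,"tz":-0.16,"turn":0}

```text
time_s: 3.18
eef_pos: [0.5216, -0.3235, 0.2794]
eef_rot: [0.0, -0.7, 0.714, -0.003]
wrist_force: [0.9, 1.4, -1.3]
opening: 0.204
```

```bash
python3 -c "
from h import *
plan([.519,.003,.265],-33.1)"
```

```text
tcp [ 0.5216 -0.3235  0.2794] jaw -91.2 d [-0.3264  0.0095  0.0131] turn -58.1 F [ 0.9  1.4 -1.3] t 3.18 q6 0.84
```

Call:
move_arm:
  increments:
    - {"tx":-0.04,"ty":0,"tz":0,"turn":-7}
    - {"tx":-0.08,"ty":0.002,"tz":0,"turn":-14}
    - {"tx":-0.12,"ty":0.004,"tz":0,"turn":-21}
    - {"tx":-0.16,"ty":0.006,"tz":0,"turn":-28}
    - {"tx":-0.2,"ty":0.008,"tz":0,"turn":-35}
    - {"tx":-0.24,"ty":0.009,"tz":0,"turn":-42}
    - {"tx":-0.28,"ty":0.009,"tz":0,"turn":-49}
    - {"tx":-0.31,"ty":0.009,"tz":0.005,"turn":-56}
    - {"tx":-0.326,"ty":0.009,"tz":0.01,"turn":-58.1}
    - {"tx":-0.326,"ty":0.009,"tz":0.01,"turn":-58.1}
    - {"tx":-0.326,"ty":0.009,"tz":0.01,"turn":-58.1}
    - {"tx":-0.326,"ty":0.009,"tz":0.01,"turn":-58.1}

```text
time_s: 4.18
eef_pos: [0.5177, 0.003, 0.2646]
eef_rot: [0.0, 0.958, -0.285, -0.001]
wrist_force: [0.7, 0.5, -1.0]
opening: 0.2
```

```bash
python3 -c "
from h import *
plan([.519,.003,.265],-33.1)
snap('wrist','w4');snap('scene','s4')"
```

```text
tcp [0.5177 0.003  0.2646] jaw -33.17 d [ 0.0011 -0.0007 -0.0004] turn -0.07 F [ 0.7  0.5 -1. ] t 4.18 q6 0.36
```

View pics/w4.png

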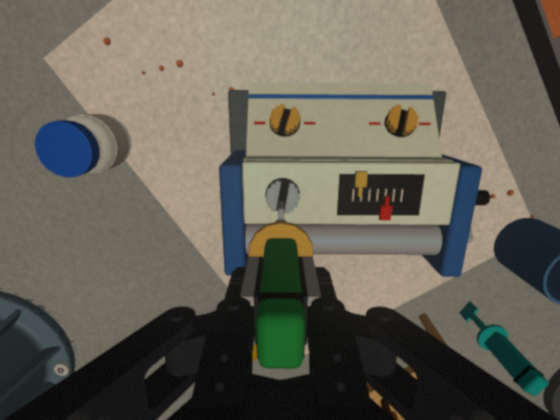

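View pics/s4.png

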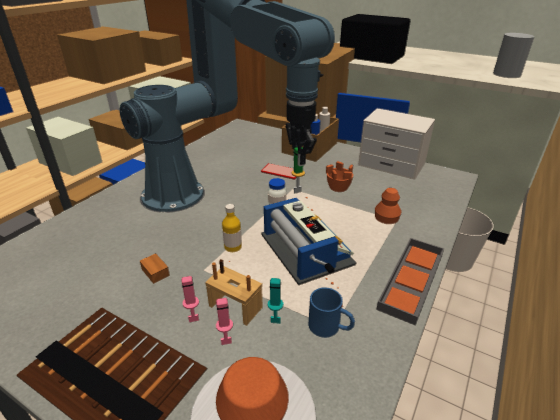

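The wrist view has the whole machine square to the image. The setter is at (283,195), the locks at (285,120) and (403,120), the pointer at (361,182), the mark at (385,207), and the key's blade just below the setter at (281,213). Enlarging.

```bash
python3 -c "
from h import *
crop('w4',215,480,80,280,3,'c_w4a');crop('w4',240,330,160,260,6,'c_w4b');crop('w4',330,430,165,220,8,'c_w4c');crop('w4',245,445,95,150,4,'c_w4d')"
```

```text
(no output)
```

View pics/c_w4b.png

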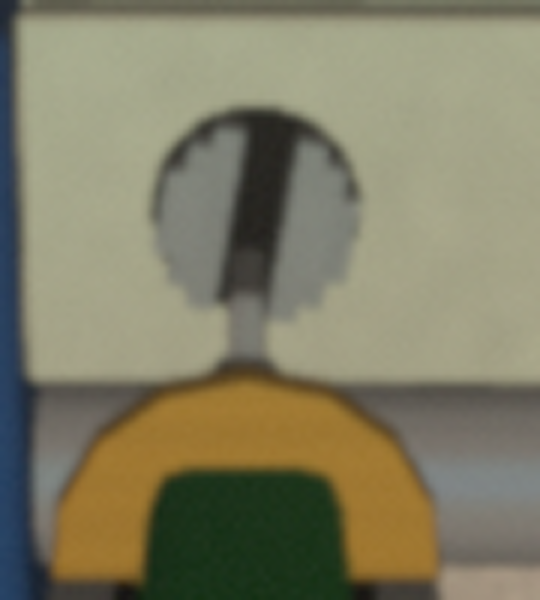

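View pics/c_w4c.png

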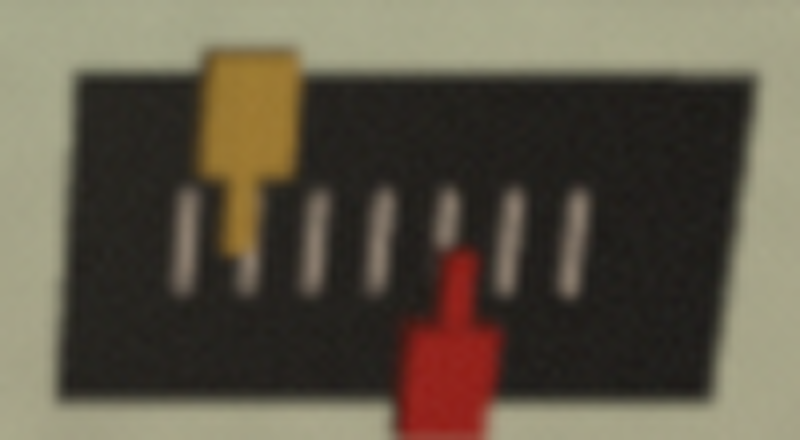

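View pics/c_w4d.png

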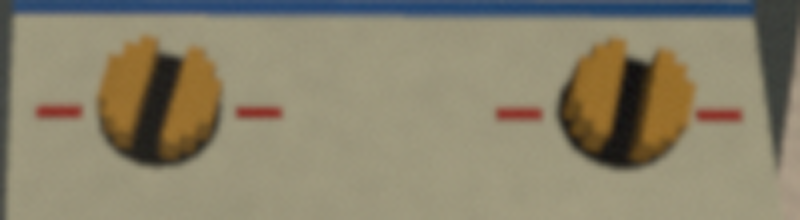

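View pics/c_w4a.png

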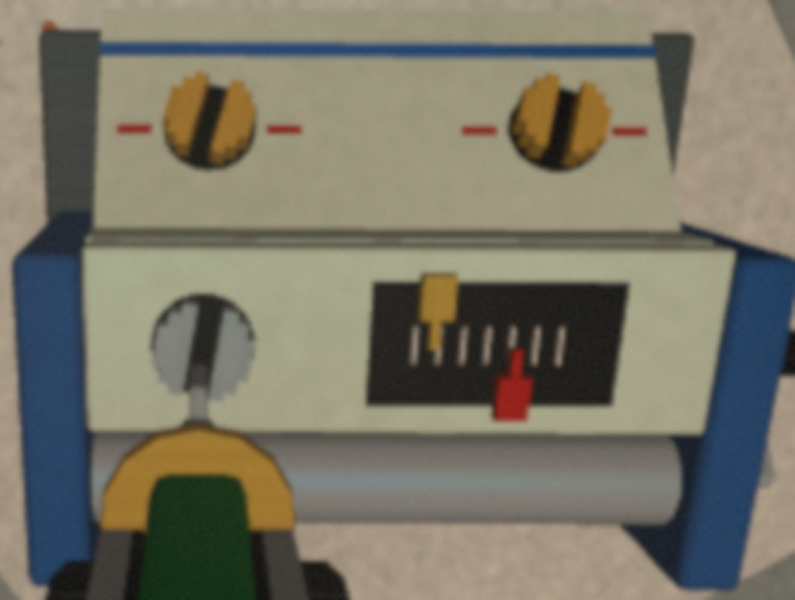

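```bash
python3 - <<'E'
from h import *
z=load('w4')
M=np.radians(-33.1); y=np.array([np.cos(M),np.sin(M),0]); x=np.array([y[1],-y[0],0])
def c(pts,s,u0,v0,h):
    p=np.array(pts,float); return px2plane(z,u0+(p[:,0]+.5)/s-.5,v0+(p[:,1]+.5)/s-.5,h)
b=c([(248,130),(222,296),(298,145),(272,295)],6,240,160,.1275)
for i in (0,2):
    d=b[i]-b[i+1]; print('setter slot dir',np.degrees(np.arctan2(d[1],d[0])),np.linalg.norm(d))
print('slot width', (b[2]-b[0])@np.array([np.cos(M),np.sin(M),0]))
hd=c([(153,210),(362,205)],6,240,160,.1275);print('head L/R mid',hd.mean(0),np.linalg.norm(hd[1]-hd[0]))
hd=c([(258,107),(258,320)],6,240,160,.1275);print('head top/bot mid',hd.mean(0),np.linalg.norm(hd[1]-hd[0]))
# bridge edges
e=c([(20,14),(540,8)],6,240,160,.116); d=e[1]-e[0];print('bridge edge dir',np.degrees(np.arctan2(d[1],d[0])))
e=c([(88,238),(735,240),(700,432),(92,430)],3,215,80,.116);print('bridge corners',e,e.mean(0));
for i,j in((0,1),(3,2)): d=e[j]-e[i];print(np.degrees(np.arctan2(d[1],d[0])),np.linalg.norm(d))
p=c([(238,255),(461,250)],8,330,165,.122);print('ptr,mark',p,(p[1]-p[0])@y,(p[1]-p[0])@x)
# blade tip projection
T=np.array([.5177,.003,.2646])
for k in (0,.0045,.02,.062): print('key axis pt',k,(w2px(z,T-[0,0,.0933-k])-[240,160])*6)
for s in (-.012,.012):print('blade corners',(w2px(z,T-[0,0,.0933]+s*x)-[240,160])*6)
# depth stats of blade
print(z['d'][200:225:3,281],[px2w(z,np.array([281]),np.array([v]))[0].round(4).tolist() for v in range(198,222,3)])
E
```

```text
setter slot dir 48.13443178401601 0.02602482432060466
setter slot dir 47.695239395868406 0.02359733509203716
slot width 0.007377137743419229
head L/R mid [0.51940353 0.00416857 0.1275    ] 0.031178699028840663
head top/bot mid [0.51880652 0.00309904 0.1275    ] 0.03301704879834137
bridge edge dir -32.512203014976116
bridge corners [[ 0.50660268  0.04792291  0.116     ]
 [ 0.66862811 -0.05872895  0.116     ]
 [ 0.63449919 -0.10988346  0.116     ]
 [ 0.47218371 -0.00307627  0.116     ]] [ 0.57047842 -0.03094144  0.116     ]
-33.35457004764055 0.1939764346804621
-33.34580308530346 0.1943041189854247
ptr,mark [[ 0.57618531 -0.03733146  0.122     ]
 [ 0.59776636 -0.05072296  0.122     ]] 0.025391972299313264 -0.000567144472554876
key axis pt 0 [250.08133034 311.24088505]
key axis pt 0.0045 [250.13304899 322.69810137]
key axis pt 0.02 [250.32590191 365.42074512]
key axis pt 0.062 [250.99856666 514.4359436 ]
blade corners [250.04027149 221.11380542]
blade corners [250.12117083 398.69359773]
[0.29977056 0.2424293  0.2357405  0.22754788 0.2285984  0.22961228
 0.22896177 0.18537429 0.1803907 ] [[0.5149, -0.0003, 0.1186], [0.5135, -0.0025, 0.1194], [0.5219, 0.0103, 0.178], [0.5219, 0.0104, 0.1854], [0.5216, 0.0099, 0.1905], [0.5204, 0.0081, 0.1909], [0.519, 0.006, 0.1899], [0.5182, 0.0048, 0.1922]]
```

```bash
python3 - <<'E'
from h import *
z=load('w4')
M=np.radians(-33.3); y=np.array([np.cos(M),np.sin(M),0]); x=np.array([y[1],-y[0],0])
T=np.array([.5177,.003,.2646])
for u in (280,281,282):
  for v in range(198,226,2):
    P=px2w(z,np.array([u]),np.array([v]))[0]-T; print(u,v,'along tool y %.4f jaw %.4f z %.4f'%(P@x,P@y,P[2]))
for off in(0,.002,.0035,.005):print(off,(w2px(z,T+[0,0,-.0933+.067]+(off-.019)*x)-[240,160])*6,(w2px(z,T+[0,0,-.0933]+(off-.012)*x)-[240,160])*6,(w2px(z,T+[0,0,-.0933+.142]+(off-.012)*x)-[240,160])*6)
E
```

```text
280 198 along tool y 0.0041 jaw -0.0015 z -0.1455
280 200 along tool y 0.0061 jaw -0.0015 z -0.1458
280 202 along tool y -0.0085 jaw -0.0013 z -0.0914
280 204 along tool y -0.0085 jaw -0.0013 z -0.0862
280 206 along tool y -0.0087 jaw -0.0013 z -0.0807
280 208 along tool y -0.0086 jaw -0.0012 z -0.0763
280 210 along tool y -0.0082 jaw -0.0012 z -0.0732
280 212 along tool y -0.0068 jaw -0.0012 z -0.0730
280 214 along tool y -0.0048 jaw -0.0012 z -0.0745
280 216 along tool y -0.0039 jaw -0.0012 z -0.0726
280 218 along tool y -0.0021 jaw -0.0012 z -0.0736
280 220 along tool y -0.0017 jaw -0.0012 z -0.0705
280 222 along tool y -0.0157 jaw -0.0011 z -0.0290
280 224 along tool y -0.0151 jaw -0.0011 z -0.0274
281 198 along tool y 0.0043 jaw -0.0005 z -0.1460
281 200 along tool y 0.0058 jaw -0.0005 z -0.1448
281 202 along tool y -0.0086 jaw -0.0005 z -0.0911
281 204 along tool y -0.0084 jaw -0.0005 z -0.0866
281 206 along tool y -0.0083 jaw -0.0005 z -0.0820
281 208 along tool y -0.0090 jaw -0.0005 z -0.0753
281 210 along tool y -0.0079 jaw -0.0005 z -0.0741
281 212 along tool y -0.0065 jaw 
[... 678 characters left out ...]
2 along tool y -0.0066 jaw 0.0002 z -0.0736
282 214 along tool y -0.0052 jaw 0.0002 z -0.0732
282 216 along tool y -0.0033 jaw 0.0002 z -0.0745
282 218 along tool y -0.0024 jaw 0.0002 z -0.0726
282 220 along tool y -0.0014 jaw 0.0002 z -0.0713
282 222 along tool y -0.0154 jaw 0.0000 z -0.0298
282 224 along tool y -0.0154 jaw 0.0000 z -0.0268
0 [251.76142561 348.85564483] [250.37237766 221.1140372 ] [254.34583719 912.49240675]
0.002 [251.68952309 369.18476862] [250.32325324 236.32609643] [254.21467103 942.29044045]
0.0035 [251.63592293 384.33923441] [250.28657351 247.6844845 ] [254.11726153 964.4197114 ]
0.005 [251.5826004  399.41520344] [250.25003311 258.99972773] [254.02066774 986.36367295]
```

```bash
python3 -c "
from h import *
plan([.5214,.0055,.2255],-42.1)"
```

```text
tcp [0.5182 0.0024 0.2656] jaw -33.24 d [ 0.001  -0.0044  0.0401] turn 8.86 F [ 0.  -0.5 -2.1] t 4.28 q6 0.36
```

Call:
move_arm:
  increments:
    - {"tx":0.0017,"ty":-0.0041,"tz":0.01,"turn":5}
    - {"tx":0.0017,"ty":-0.0041,"tz":0.03,"turn":8.9}
    - {"tx":0.0017,"ty":-0.0041,"tz":0.039,"turn":8.9}
    - {"tx":0.0017,"ty":-0.0041,"tz":0.039,"turn":8.9}
    - {"tx":0.0017,"ty":-0.0041,"tz":0.039,"turn":8.9}

```text
time_s: 4.7
eef_pos: [0.5217, 0.0054, 0.2269]
eef_rot: [0.0, 0.934, -0.358, -0.001]
wrist_force: [0.1, 0.2, -1.1]
opening: 0.203
```

```bash
python3 -c "
from h import *
plan([.5214,.0055,.2137],-42.1)
snap('wrist','w5');crop('w5',230,330,150,260,5,'c_w5')"
```

```text
tcp [0.5217 0.0054 0.2269] jaw -41.97 d [-0.0003  0.0001  0.0132] turn 0.13 F [ 0.1  0.2 -1.1] t 4.7 q6 0.52
```

View pics/c_w5.png

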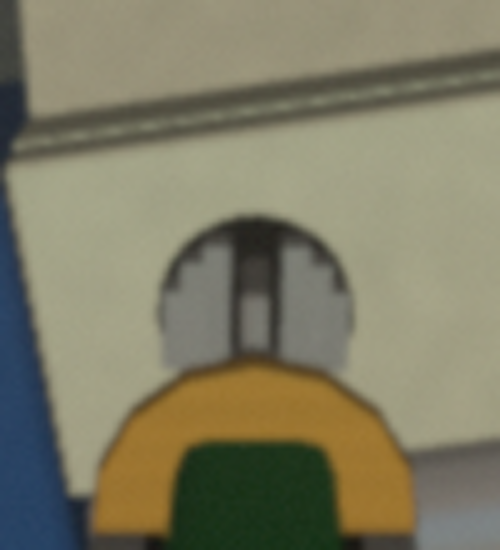

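The blade is centred in the slot mouth (crop u 243–272 inside 232–280). Inserting.

Call:
move_arm:
  increments:
    - {"tx":0,"ty":0,"tz":0.004,"turn":0}
    - {"tx":0,"ty":0,"tz":0.008,"turn":0}
    - {"tx":0,"ty":0,"tz":0.011,"turn":0}
    - {"tx":0,"ty":0,"tz":0.0125,"turn":0}
    - {"tx":0,"ty":0,"tz":0.0125,"turn":0}
    - {"tx":0,"ty":0,"tz":0.0125,"turn":0}

```text
time_s: 5.25
eef_pos: [0.522, 0.006, 0.2148]
eef_rot: [-0.0, 0.934, -0.358, -0.0]
wrist_force: [-0.3, 0.1, -1.2]
opening: 0.202
```

```bash
python3 -c "
from h import *
plan([.5214,.0055,.2137],-42.1)
snap('wrist','w6');crop('w6',230,330,150,260,5,'c_w6')"
```

```text
tcp [0.522  0.006  0.2148] jaw -42.0 d [-0.0001  0.0008  0.0011] turn 0.1 F [-0.3  0.1 -1.2] t 5.25 q6 0.52
```

View pics/c_w6.png

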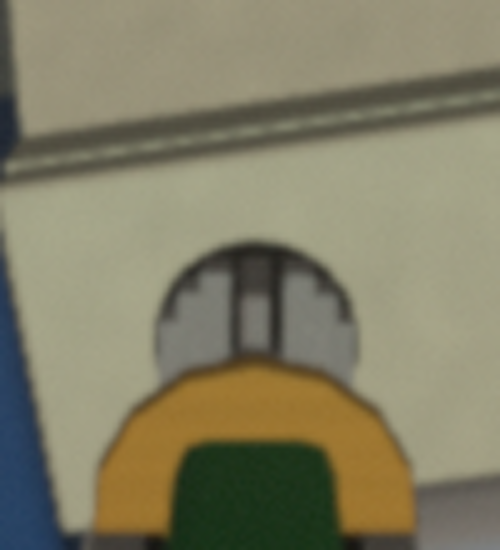

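Call:
move_arm:
  increments:
    - {"tx":0.0003,"ty":0,"tz":0,"turn":5}
    - {"tx":0.0006,"ty":0.0001,"tz":0,"turn":10}
    - {"tx":0.0009,"ty":0.0002,"tz":0,"turn":15}
    - {"tx":0.0012,"ty":0.0003,"tz":0,"turn":20}
    - {"tx":0.0014,"ty":0.0005,"tz":0,"turn":25}
    - {"tx":0.0017,"ty":0.0007,"tz":0,"turn":30}
    - {"tx":0.0019,"ty":0.0009,"tz":0,"turn":35}
    - {"tx":0.0022,"ty":0.0011,"tz":0,"turn":40}
    - {"tx":0.0025,"ty":0.0016,"tz":0,"turn":50}
    - {"tx":0.0025,"ty":0.0016,"tz":0,"turn":50}
    - {"tx":0.0025,"ty":0.0016,"tz":0,"turn":50}
    - {"tx":0.0025,"ty":0.0016,"tz":0,"turn":50}

```text
time_s: 6.3
eef_pos: [0.5234, 0.0026, 0.2152]
eef_rot: [0.0, -0.695, 0.719, -0.001]
wrist_force: [2.4, -2.2, -2.5]
opening: 0.203
```

```bash
python3 -c "
from h import *
plan([.5214,.0055,.2137],-42.1)
snap('wrist','w7')"
```

```text
tcp [0.5234 0.0026 0.2152] jaw -91.91 d [-0.0029  0.0021  0.0014] turn -49.81 F [ 2.4 -2.2 -2.5] t 6.3 q6 1.38
```

View pics/w7.png

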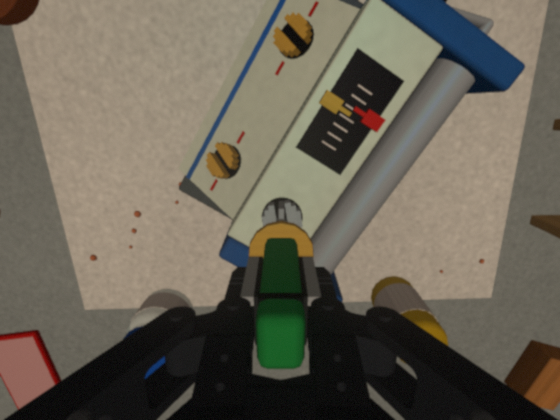

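The screw turned and the pointer at (342,107) now nearly faces the red mark at (362,112). Enlarging to measure what is left.

```bash
python3 - <<'E'
from h import *
crop('w7',310,400,60,160,6,'c_w7')
E
```

```text
(no output)
```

View pics/c_w7.png

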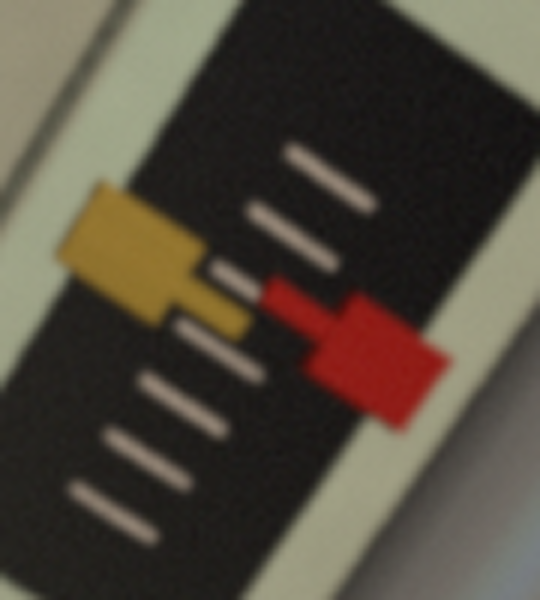

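```bash
cat >> h.py <<'E'
YM=np.radians(-33.3); MY=np.array([np.cos(YM),np.sin(YM),0]); MX=np.array([MY[1],-MY[0],0])
def cw(z,pts,s,u0,v0,h):
    p=np.array(pts,float); return px2plane(z,u0+(p[:,0]+.5)/s-.5,v0+(p[:,1]+.5)/s-.5,h)
E
python3 - <<'E'
from h import *
z=load('w7')
p=cw(z,[(243,324),(155,268),(268,292),(378,362)],6,310,60,.122)
print((p-p[2])@MY*1e3,(p-p[2])@MX*1e3)
E
```

```text
[-4.4239423  -4.63146758  0.          0.31105869] [ -0.41953129 -12.68270855   0.          15.55684338]
```

Call:
move_arm:
  increments:
    - {"tx":0.0002,"ty":0,"tz":0,"turn":4}
    - {"tx":0.0005,"ty":0.0001,"tz":0,"turn":8}
    - {"tx":0.0005,"ty":0.0001,"tz":0,"turn":8}
    - {"tx":0.0005,"ty":0.0001,"tz":0,"turn":8}

```text
time_s: 6.68
eef_pos: [0.5232, 0.002, 0.2152]
eef_rot: [0.0, -0.644, 0.765, -0.001]
wrist_force: [3.4, -4.9, -1.9]
opening: 0.201
```

```bash
python3 -c "
from h import *
plan([.5214,.0055,.2137],-42.1)
snap('wrist','w8');crop('w8',310,410,60,160,6,'c_w8')"
```

```text
tcp [0.5232 0.002  0.2152] jaw -99.84 d [-0.0031  0.0024  0.0015] turn -57.74 F [ 3.4 -4.9 -1.9] t 6.68 q6 1.52
```

View pics/c_w8.png

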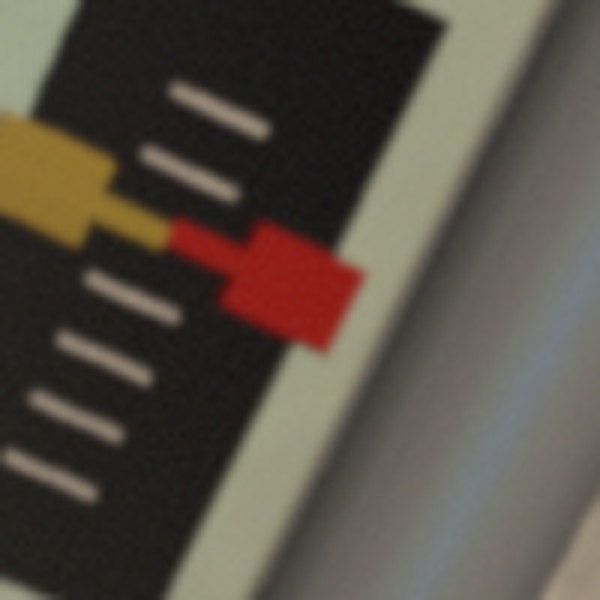

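```bash
python3 - <<'E'
from h import *
z=load('w8')
crop('w8',308,362,78,118,14,'c_w8b')
p=cw(z,[(165,236),(100,209),(175,233),(232,258)],6,310,60,.122)
print((p-p[2])@MY*1e3,(p-p[2])@MX*1e3)
E
```

```text
[-0.74914838 -1.08581088  0.          0.17085988] [-0.90827099 -9.04517471  0.          7.25688508]
```

View pics/c_w8b.png

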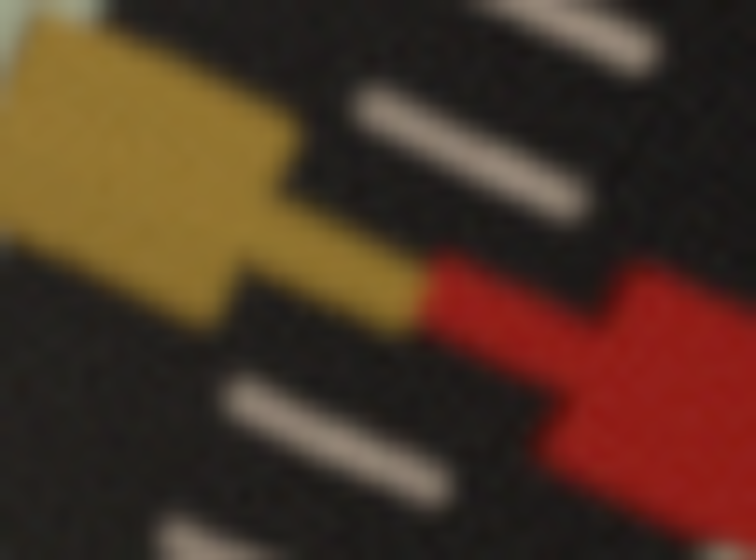

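Call:
move_arm:
  increments:
    - {"tx":0.0001,"ty":0,"tz":0,"turn":1.6}
    - {"tx":0.0001,"ty":0,"tz":0,"turn":1.6}
    - {"tx":0.0001,"ty":0,"tz":0,"turn":1.6}

```text
time_s: 6.98
eef_pos: [0.5232, 0.0019, 0.2152]
eef_rot: [0.0, -0.633, 0.774, -0.001]
wrist_force: [2.7, -4.9, -2.4]
opening: 0.2
```

```bash
python3 -c "
from h import *
plan([.5214,.0055,.2137],-42.1)
snap('wrist','w9');crop('w9',308,362,74,118,14,'c_w9')"
```

```text
tcp [0.5232 0.0019 0.2152] jaw -101.44 d [-0.0032  0.0025  0.0015] turn -59.34 F [ 2.7 -4.9 -2.4] t 6.98 q6 1.55
```

View pics/c_w9.png

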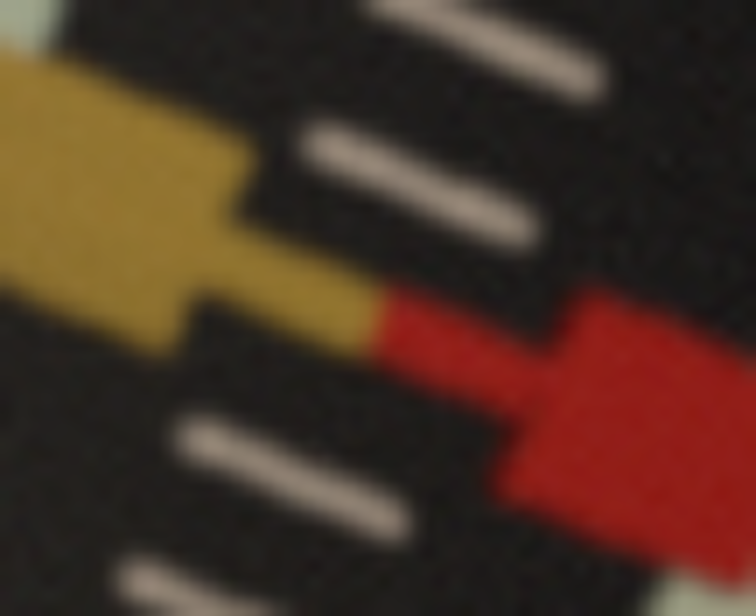

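The pointer and mark are in line to within about 0.2 mm. I'll turn back about 8.5° to free the blade in the slot's play, then lift.

Call:
move_arm:
  increments:
    - {"tx":-0.0003,"ty":0,"tz":0,"turn":-4}
    - {"tx":-0.0005,"ty":0,"tz":0,"turn":-8.5}
    - {"tx":-0.0005,"ty":0,"tz":0,"turn":-8.5}
    - {"tx":-0.0005,"ty":0,"tz":-0.003,"turn":-8.5}
    - {"tx":-0.0005,"ty":0,"tz":-0.008,"turn":-8.5}
    - {"tx":-0.0005,"ty":0,"tz":-0.02,"turn":-8.5}
    - {"tx":-0.0005,"ty":0,"tz":-0.045,"turn":-8.5}
    - {"tx":-0.0005,"ty":0,"tz":-0.05,"turn":-8.5}
    - {"tx":-0.0005,"ty":0,"tz":-0.05,"turn":-8.5}

```text
time_s: 7.78
eef_pos: [0.5243, 0.003, 0.2678]
eef_rot: [0.002, -0.688, 0.726, -0.002]
wrist_force: [0.5, 0.5, -1.8]
opening: 0.203
```

```bash
python3 -c "
from h import *
plan([.553,.055,.265],-42.0)
snap('wrist','w10');snap('scene','s10')"
```

```text
tcp [0.5243 0.003  0.2678] jaw -93.12 d [-0.0534 -0.0259  0.0029] turn -51.12 F [ 0.5  0.5 -1.8] t 7.78 q6 1.4
```

View pics/w10.png

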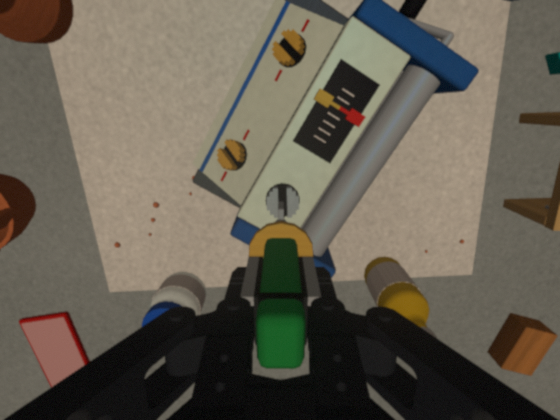

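```bash
cat > lk.py <<'E'
from h import *
def slopefit(name,us,vs):
    z=load(name); P=px2w(z,us,vs); c=np.median(P,0); 
    for _ in range(3):
        Q=P-P.mean(0); n=np.linalg.svd(Q,full_matrices=False)[2][2]; n*=np.sign(n[2]); r=Q@n; P=P[np.abs(r)<2.5*r.std()+1e-4]
    return n,P.mean(0),r.std(),len(P)
def ray_plane(z,u,v,n,p0):
    a=px2w(z,np.array(u,float),np.array(v,float),1.0);o=z['origin'];d=a-o
    return o+d*(((p0-o)@n)/(d@n))[...,None]
E
python3 - <<'E'
from lk import *
# w4: slope region u 318-370, v 102-150
u,v=np.meshgrid(np.arange(312,372),np.arange(104,150)); u=u.ravel();v=v.ravel()
u2,v2=np.meshgrid(np.arange(255,435),np.arange(142,152)); u=np.r_[u,u2.ravel()];v=np.r_[v,v2.ravel()]
n,p,s,N=slopefit('w4',u,v); print(n,p,s,N,'tilt',np.degrees(np.arccos(n[2])),'az',np.degrees(np.arctan2(n[1],n[0])))
z=load('w4')
top=p+n*.0115
# crop d: 4x origin 245,95. heads: top-face extents
def C(pts): q=np.array(pts,float); return ray_plane(z,245+(q[:,0]+.5)/4-.5,95+(q[:,1]+.5)/4-.5,n,top)
# bottom/top boundaries of top face; left/right
for nm,pts in dict(B=[(99,85),(221,90),(148,35),(172,158)],A=[(567,85),(694,88),(620,38),(640,162)]).items():
    q=C(pts); print(nm,'LR',(q[:2].mean(0)).round(4),np.linalg.norm(q[0]-q[1]).round(4),'TB',q[2:].mean(0).round(4),np.linalg.norm(q[3]-q[2]).round(4))
# slots
for nm,pts in dict(B=[(157,55),(135,152),(188,60),(162,150)],A=[(623,58),(615,155),(658,65),(642,158)]).items():
    q=C(pts); e1=MX-n*(n@MX); e1/=np.linalg.norm(e1); e2=np.cross(n,e1)
    for i in (0,2):
        d=q[i+1]-q[i]; print(nm,'slot angle from downslope', np.degrees(np.arctan2(d@e2,d@e1)).round(1), np.linalg.norm(d).round(4))
E
python3 -c "
from h import *
crop('w4',262,308,96,142,12,'c_lb');crop('w4',380,426,96,142,12,'c_la')"
```

```text
[0.31689723 0.4790246  0.81860343] [0.59716362 0.00920042 0.06458505] 0.000633923480978779 4486 tilt 35.054764758424184 az 56.51349508445784
B LR [0.5566 0.0569 0.0664] 0.0309 TB [0.5555 0.0553 0.0678] 0.0359
A LR [ 0.6563 -0.0081  0.0659] 0.0321 TB [ 0.6543 -0.0103  0.0679] 0.0357
B slot angle from downslope -11.2 0.0284
B slot angle from downslope -14.5 0.0267
A slot angle from downslope -10.1 0.0282
A slot angle from downslope -14.7 0.0275
```

View pics/c_lb.png

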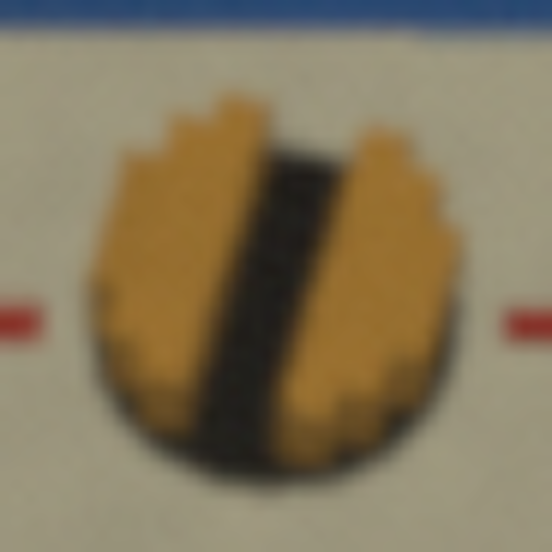

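View pics/c_la.png

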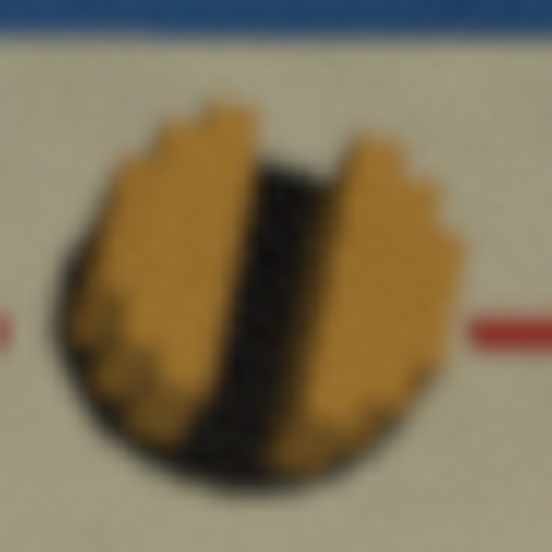

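```bash
cat > sim.py <<'E'
import numpy as np
t=np.radians(35); 
# frame: MX=(1,0,0) upslope-ish, cwdir: seen from above, azimuth MX - 90deg => (0,-1,0)
n=np.array([-np.sin(t),0,np.cos(t)]); e1=np.array([np.cos(t),0,np.sin(t)]); c=np.array([0,-1.,0])
L,Th,H=np.meshgrid(np.linspace(-.012,.012,49),np.linspace(-.00225,.00225,13),np.linspace(0,.02,41),indexing='ij')
m=(np.abs(Th)>.00224)|(H<1e-9)|(np.abs(L)>.01199)
B=np.stack([L[m],Th[m],H[m]],1)
def pen(theta,phi,off):  # off: xyz of blade bottom centre rel to axis point at head top (MX, cw, up), world
    th,ph=np.radians(theta),np.radians(phi)
    d=np.array([np.cos(ph),-np.sin(ph),0]); w=np.array([np.sin(ph),np.cos(ph),0])
    P=B[:,:1]*d+B[:,1:2]*w+B[:,2:]*np.array([0,0,1.])+np.array([off[0],-off[1],off[2]])
    s=np.cos(th)*e1+np.sin(th)*c; q=np.cross(n,s)
    h=P@n+.0115; a=P@s; b=P@q; r=np.hypot(a,b)
    # penetration depth approx
    hit=(h<0)|((r<.016)&(h<.003))|((r<.016)&(h<.0115)&(np.abs(b)>.004))
    return hit.any()
def zmin(theta,phi,ox,oy):
    lo,hi=-.012,.02
    zs=np.arange(-.010,.012,.00025)
    # lowest z such that free for all above
    ok=None
    for z in zs[::-1]:
        if pen(theta,phi,(ox,oy,z)): break
        ok=z
    return ok
E
python3 - <<'E'
from sim import *
for th in (0,12.6,30,45,60,75,90):
    ph=np.degrees(np.arctan2(np.sin(np.radians(th)),np.cos(np.radians(th))*np.cos(t)))
    print(th,'phi',ph.round(1))
    for ox in (-.008,-.004,-.002,0,.002,.004):
        print('   ox',ox,[(dp,zmin(th,ph+dp,ox,0)) for dp in (-8,-4,0,4,8)])
E
```

```text
0 phi 0.0
   ox -0.008 [(-8, np.float64(-0.007249999999999998)), (-4, np.float64(-0.007249999999999998)), (0, np.float64(-0.007499999999999998)), (4, np.float64(-0.007249999999999998)), (8, np.float64(-0.007249999999999998))]
   ox -0.004 [(-8, np.float64(-0.004499999999999995)), (-4, np.float64(-0.004499999999999995)), (0, np.float64(-0.0047499999999999955)), (4, np.float64(-0.004499999999999995)), (8, np.float64(-0.004499999999999995))]
   ox -0.002 [(-8, np.float64(-0.002999999999999994)), (-4, np.float64(-0.003249999999999994)), (0, np.float64(-0.003249999999999994)), (4, np.float64(-0.003249999999999994)), (8, np.float64(-0.002999999999999994))]
   ox 0 [(-8, np.float64(-0.0017499999999999929)), (-4, np.float64(-0.0017499999999999929)), (0, np.float64(-0.0017499999999999929)), (4, np.float64(-0.0017499999999999929)), (8, np.float64(-0.0017499999999999929))]
   ox 0.002 [(-8, np.float64(-0.00024999999999999155)), (-4, np.float64(-0.00024999999999999155)), (0, np.float64(-0.0004999999999999918)), (4, np.float64(-0.00024999999999999155)), (8, np.float64(-0.00024999999999999155))]
 
[... 7315 characters left out ...]
0.0022499999999999933)), (8, np.float64(-0.0022499999999999933))]
   ox 0 [(-8, np.float64(0.002750000000000011)), (-4, np.float64(-0.0024999999999999935)), (0, np.float64(-0.0037499999999999947)), (4, np.float64(-0.0024999999999999935)), (8, np.float64(0.002750000000000011))]
   ox 0.002 [(-8, np.float64(0.0042500000000000124)), (-4, np.float64(0.003750000000000012)), (0, np.float64(0.0030000000000000113)), (4, np.float64(0.003750000000000012)), (8, np.float64(0.0042500000000000124))]
   ox 0.004 [(-8, np.float64(0.005750000000000014)), (-4, np.float64(0.005000000000000013)), (0, np.float64(0.004500000000000013)), (4, np.float64(0.005000000000000013)), (8, np.float64(0.005750000000000014))]
```

```bash
cat > search.py <<'E'
from sim import *
L,Th,H=np.meshgrid(np.linspace(-.012,.012,25),np.linspace(-.00225,.00225,5),np.linspace(0,.02,21),indexing='ij')
m=(np.abs(Th)>.00224)|(H<1e-9)|(np.abs(L)>.01199)
B=np.stack([L[m],Th[m],H[m]],1)
zs=np.arange(-.010,.010,.0005)
def ev(theta,phi,ox,oy,mg=.0004):
    th,ph=np.radians(theta),np.radians(phi)
    d=np.array([np.cos(ph),-np.sin(ph),0]); w=np.array([np.sin(ph),np.cos(ph),0])
    P=B[:,:1]*d+B[:,1:2]*w+B[:,2:]*np.array([0,0,1.])+np.array([ox,-oy,0])
    s=np.cos(th)*e1+np.sin(th)*c; q=np.cross(n,s)
    h=(P@n+.0115)[None]+zs[:,None]*n[2]; a=(P@s)[None]+zs[:,None]*s[2]; b=(P@q)[None]+zs[:,None]*q[2]
    r=np.hypot(a,b); R=.016
    hit=(h<mg)|((r<R+mg)&(h<.003+mg))|((r<R+mg)&(h<.0115+mg)&(np.abs(b)>.004-mg))
    bad=hit.any(1)
    k=np.where(bad)[0]; k=k.max()+1 if len(k) else 0
    if k>=len(zs): return None
    h,a,b,r=h[k],a[k],b[k],r[k]
    dep=.0115-h; e=(dep>0)&(r<R)
    if not e.any(): return None
    # leading side: a>0 with b<0 or a<0 with b>0 (near wall)
    lead=e&(a*b<0)
    sc=np.minimum(dep/.004,1)*np.minimum(np.abs(a)/.010,1)
    sp=np.where(lead&(a>0),sc,0).max(); sn=np.where(lead&(a<0),sc,0).max()
    return max(sp,sn)+.7*min(sp,sn),sp,sn,zs[k],dep[e].max()
E
cat > s2.py <<'E'
from search import *
for th in (12.6,25,35,45,55,65,75,90):
    ph0=np.degrees(np.arctan2(np.sin(np.radians(th)),np.cos(np.radians(th))*np.cos(t)))
    res=[]
    for dp in np.arange(-24,25,4):
        for ox in np.arange(-.014,.0141,.002):
            for oy in np.arange(-.014,.0141,.002):
                r=ev(th,ph0+dp,ox,oy)
                if r: res.append((r[0],dp,ox,oy,*r[1:]))
    res.sort(reverse=True); print(th,ph0.round(1)); 
    for x in res[:5]: print('   ',np.round(x,4))
E
time python3 s2.py
```

```text
12.6 15.3
    [ 1.0147e+00  0.0000e+00  0.0000e+00  0.0000e+00  1.0000e+00  2.1000e-02
 -1.0000e-03  7.8000e-03]
    [ 1.0135e+00 -4.0000e+00  0.0000e+00  0.0000e+00  1.0000e+00  1.9300e-02
 -1.0000e-03  7.8000e-03]
    [ 1.0044e+00 -8.0000e+00 -2.0000e-03  0.0000e+00  9.3470e-01  9.9500e-02
 -2.5000e-03  7.9000e-03]
    [ 1.0e+00  1.2e+01  0.0e+00 -2.0e-03  1.0e+00  0.0e+00  2.5e-03  4.7e-03]
    [1.0e+00 8.0e+00 1.4e-02 4.0e-03 1.0e+00 0.0e+00 5.0e-03 5.0e-03]
25 29.7
    [ 1.0393e+00 -4.0000e+00  0.0000e+00  0.0000e+00  1.0000e+00  5.6100e-02
 -1.5000e-03  8.0000e-03]
    [1.0055 0.     0.002  0.     1.     0.0078 0.     0.0078]
    [ 1.0008e+00 -4.0000e+00 -1.0000e-02 -6.0000e-03  1.1000e-03  1.0000e+00
 -8.5000e-03  8.0000e-03]
    [ 1.0002e+00 -8.0000e+00  2.0000e-03  2.0000e-03  1.0000e+00  3.0000e-04
  0.0000e+00  8.0000e-03]
    [1.     4.     0.014  0.008  1.     0.     0.0045 0.0046]
35 40.5
    [ 1.0157e+00 -4.0000e+00  0.0000e+00  0.0000e+00  1.0000e+00  2.2500e-02
 -5.0000e-04  6.7000e-03]
    [ 1.0e+00  8.0e+00 -1.4e-02 -1.4e-02  0.0e+00  1.0e+00 -8.5e-03  4.5e-03]
   
[... 1481 characters left out ...]
e-03]
    [ 1.0135e+00  0.0000e+00  2.0000e-03  8.0000e-03  8.9510e-01  1.6920e-01
 -1.0000e-03  4.2000e-03]
    [ 9.452e-01 -8.000e+00  2.000e-03  1.000e-02  9.424e-01  4.000e-03
 -1.000e-03  4.400e-03]
    [ 9.345e-01 -4.000e+00  2.000e-03  1.000e-02  8.890e-01  6.500e-02
 -1.000e-03  4.200e-03]
90 90.0
    [ 1.48    0.      0.      0.002   0.7757  0.937  -0.003   0.0037]
    [ 1.48    0.      0.      0.      0.7757  0.937  -0.003   0.0037]
    [ 1.48    0.      0.     -0.002   0.7757  0.937  -0.003   0.0037]
    [ 1.3714  0.      0.     -0.004   0.6205  0.937  -0.003   0.0037]
    [ 1.3004  0.      0.      0.004   0.7757  0.7496 -0.003   0.0037]
real	1m31.719s
user	0m55.496s
sys	0m32.672s
```

```bash
python3 - <<'E'
from lk import *
u,v=np.meshgrid(np.arange(312,372),np.arange(104,150)); u=u.ravel();v=v.ravel()
u2,v2=np.meshgrid(np.arange(255,435),np.arange(142,152)); u=np.r_[u,u2.ravel()];v=np.r_[v,v2.ravel()]
n,p,s,N=slopefit('w4',u,v);print(n,p)
az=np.radians(-123.3);nn=np.array([-np.cos(az)*np.sin(np.radians(35)),-np.sin(az)*np.sin(np.radians(35)),np.cos(np.radians(35))]);print(nn)
z=load('w4')
for nm,pts in dict(B=[(38,112),(82,112),(237,113),(282,113)],A=[(497,114),(541,114),(697,115.5),(742,116)]).items():
    q=np.array(pts,float); P=ray_plane(z,245+(q[:,0]+.5)/4-.5,95+(q[:,1]+.5)/4-.5,nn,p)
    c=P.mean(0);d=P[2:].mean(0)-P[:2].mean(0); print(nm,c.round(4),'headtop',(c+nn*.0115).round(4),'gap',[np.linalg.norm(P[i]-P[i+1]).round(4) for i in (0,1,2)],np.degrees(np.arctan2(d[1],d[0])).round(2))
    np.save('pics/'+nm+'.npy',c+nn*.0115)
    print(w2px(z,c+nn*.0115))
E
```

```text
[0.31689723 0.4790246  0.81860343] [0.59716362 0.00920042 0.06458505]
[0.31490655 0.47939941 0.81915204]
B [0.553  0.0513 0.0569] headtop [0.5566 0.0568 0.0664] gap [np.float64(0.0115), np.float64(0.0405), np.float64(0.0118)] -33.47
[284.68648413 116.56640157]
A [ 0.6531 -0.0149  0.0572] headtop [ 0.6567 -0.0094  0.0666] gap [np.float64(0.0115), np.float64(0.0407), np.float64(0.0117)] -33.66
[403.41940523 117.17304668]
```

```bash
python3 -c "
from h import *
plan([.5594,.0590,.1846],-45.3)"
```

```text
tcp [0.5226 0.0032 0.2647] jaw -93.12 d [-0.0576 -0.0337  0.0801] turn -47.82 F [ 0.2  0.4 -1.6] t 7.88 q6 1.4
```

Call:
move_arm:
  increments:
    - {"tx":-0.01,"ty":-0.006,"tz":0,"turn":-7}
    - {"tx":-0.02,"ty":-0.012,"tz":0,"turn":-14}
    - {"tx":-0.03,"ty":-0.018,"tz":0,"turn":-21}
    - {"tx":-0.04,"ty":-0.024,"tz":0,"turn":-28}
    - {"tx":-0.05,"ty":-0.03,"tz":0.01,"turn":-35}
    - {"tx":-0.0576,"ty":-0.0337,"tz":0.03,"turn":-42}
    - {"tx":-0.0576,"ty":-0.0337,"tz":0.055,"turn":-47.8}
    - {"tx":-0.0576,"ty":-0.0337,"tz":0.078,"turn":-47.8}
    - {"tx":-0.0576,"ty":-0.0337,"tz":0.078,"turn":-47.8}
    - {"tx":-0.0576,"ty":-0.0337,"tz":0.078,"turn":-47.8}
    - {"tx":-0.0576,"ty":-0.0337,"tz":0.078,"turn":-47.8}

```text
time_s: 8.8
eef_pos: [0.5598, 0.0587, 0.1874]
eef_rot: [-0.0, 0.923, -0.386, 0.0]
wrist_force: [0.2, 0.1, -1.9]
opening: 0.203
```

```bash
python3 -c "
from h import *
plan([.5594,.0590,.1846],-45.3)
snap('wrist','w11');crop('w11',200,380,120,260,4,'c_w11')"
```

```text
tcp [0.5598 0.0587 0.1874] jaw -45.35 d [-0.0005  0.0001  0.0028] turn -0.05 F [ 0.2  0.1 -1.9] t 8.8 q6 0.68
```

View pics/c_w11.png

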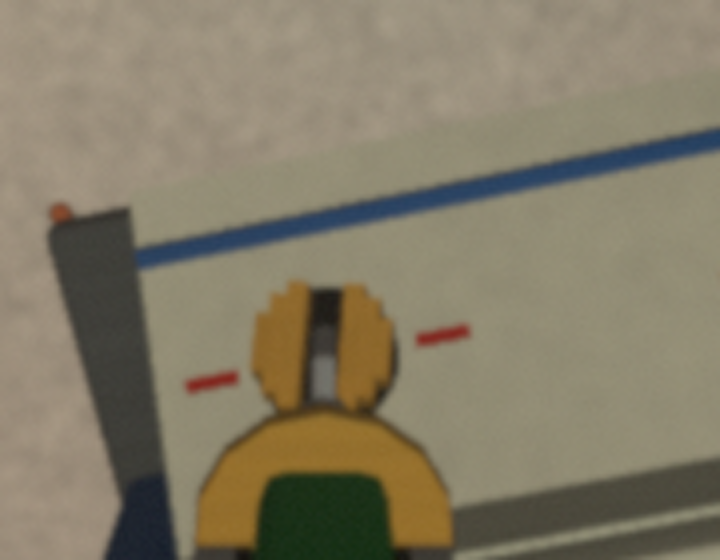

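```bash
cat > rel.py <<'E'
from lk import *
NN=np.array([0.31490655,0.47939941,0.81915204])
def rel(name,T,jaw,ticks,s,u0,v0,reg,key=True):
    z=load(name);T=np.array(T);j=np.radians(jaw);tx=np.array([np.cos(j),np.sin(j),0]);ty=np.array([tx[1],-tx[0],0])
    u,v=np.meshgrid(np.arange(reg[0],reg[1]),np.arange(reg[2],reg[3]));P=px2w(z,u.ravel(),v.ravel())
    off=np.median(P@NN);print('plane resid std',(P@NN).std())
    q=np.array(ticks,float);Q=ray_plane(z,u0+(q[:,0]+.5)/s-.5,v0+(q[:,1]+.5)/s-.5,NN,NN*off)
    c=Q.mean(0);d=Q[-1]-Q[0];print('tick dir',np.degrees(np.arctan2(d[1],d[0])),'span',np.linalg.norm(d))
    c=c+NN*.0115;r=c-T;print('headtop rel TCP tool x %.4f y %.4f z %.4f'%(r@tx,r@ty,r[2]),c.round(4))
    if key:
      for v in range(195,226,2):
        P=px2w(z,np.array([280,281,282]),np.array([v]*3))-T;print(v,'y',(P@ty).round(4),'z',P[:,2].round(4))
E
python3 - <<'E'
from rel import *
rel('w11',[.5598,.0587,.1874],-45.35,[(186,386),(238,377),(416,341),(470,330)],4,200,120,(320,375,175,225))
E
python3 -c "
from h import *
crop('w11',250,310,185,240,12,'c_w11b')"
```

```text
plane resid std 0.013825984756160259
tick dir -33.5895477182009 span 0.06430734337215423
headtop rel TCP tool x -0.0011 y 0.0037 z -0.1210 [0.5564 0.0569 0.0664]
195 y [-0.0016 -0.0017 -0.0017] z [-0.1355 -0.1352 -0.1351]
197 y [-0.0004  0.     -0.0001] z [-0.1333 -0.1349 -0.1345]
199 y [0.0011 0.0014 0.0011] z [-0.132  -0.133  -0.1321]
201 y [0.003  0.0032 0.0027] z [-0.1324 -0.1329 -0.1312]
203 y [-0.0086 -0.0086 -0.0088] z [-0.0883 -0.0884 -0.0878]
205 y [-0.0088 -0.0089 -0.0087] z [-0.0828 -0.0824 -0.0831]
207 y [-0.0088 -0.0083 -0.0087] z [-0.0781 -0.0794 -0.0783]
209 y [-0.0081 -0.0089 -0.0081] z [-0.0754 -0.0731 -0.0755]
211 y [-0.0069 -0.0069 -0.0069] z [-0.0747 -0.0745 -0.0746]
213 y [-0.0056 -0.0056 -0.0053] z [-0.0742 -0.0742 -0.075 ]
215 y [-0.0044 -0.004  -0.0043] z [-0.0733 -0.0743 -0.0734]
217 y [-0.0029 -0.0023 -0.0028] z [-0.0732 -0.0748 -0.0734]
219 y [-0.0009 -0.0015 -0.001 ] z [-0.0746 -0.073  -0.0743]
221 y [-0.0154 -0.0155 -0.0151] z [-0.031  -0.0308 -0.0319]
223 y [-0.0157 -0.0156 -0.0158] z [-0.027  -0.0272 -0.0267]
225 y [-0.0143 -0.0142 -0.0145] z [-0.0275 -0.0279 -0.0271]
```

View pics/c_w11b.png

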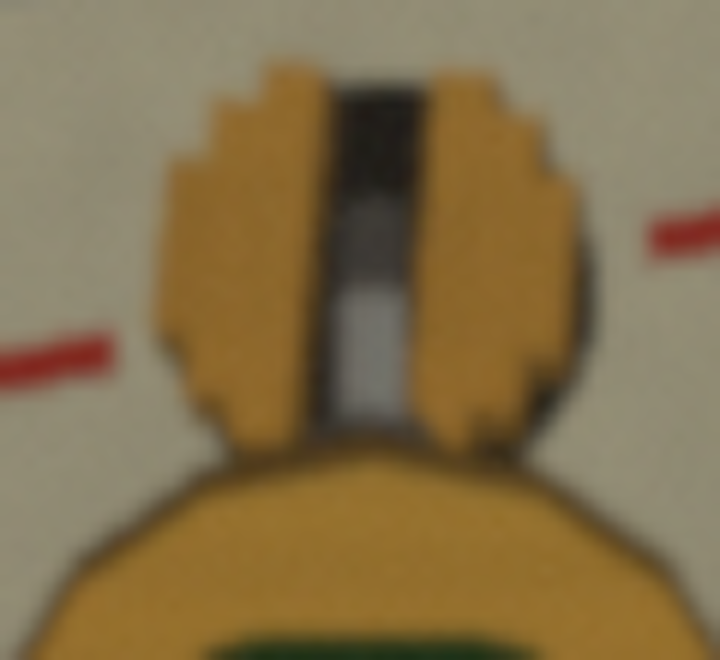

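```bash
python3 - <<'E'
from rel import *
z=load('w11'); c=np.array([.5564,.0569,.0664])
q=np.array([(328,95),(298,435),(430,95),(408,390)],float)
Q=ray_plane(z,250+(q[:,0]+.5)/12-.5,185+(q[:,1]+.5)/12-.5,NN,c)
az=np.radians(-123.3);MX=np.array([np.cos(az),np.sin(az),0]);e1=MX-NN*(NN@MX);e1/=np.linalg.norm(e1);e2=np.cross(NN,e1)
for i in(0,2):
    d=Q[i+1]-Q[i];print('theta',-np.degrees(np.arctan2(d@e2,d@e1)),'azim',np.degrees(np.arctan2(d[1],d[0])),np.linalg.norm(d))
mid=(Q[0]+Q[1]+Q[2]+Q[3])/4;d=(Q[1]-Q[0]);d/=np.linalg.norm(d);w=np.cross(NN,d);print('slot centre offset across',(mid-c)@w,'width',(Q[2]-Q[0])@w)
E
```

```text
theta 14.596726706563475 azim -140.9361625697391 0.025266120127812833
theta 14.260528939257172 azim -140.5378658407465 0.02191330165554179
slot centre offset across 0.00023969659642427237 width 0.007385461619527914
```

Call:
move_arm:
  increments:
    - {"tx":-0.0003,"ty":0.0004,"tz":0.01,"turn":2.5}
    - {"tx":-0.0003,"ty":0.0004,"tz":0.018,"turn":2.5}
    - {"tx":-0.0003,"ty":0.0004,"tz":0.022,"turn":2.5}
    - {"tx":-0.0003,"ty":0.0004,"tz":0.025,"turn":2.5}
    - {"tx":-0.0003,"ty":0.0004,"tz":0.027,"turn":2.5}
    - {"tx":-0.0003,"ty":0.0004,"tz":0.0285,"turn":2.5}
    - {"tx":-0.0003,"ty":0.0004,"tz":0.0285,"turn":2.5}
    - {"tx":-0.0003,"ty":0.0004,"tz":0.0285,"turn":2.5}

```text
time_s: 9.52
eef_pos: [0.5592, 0.0586, 0.1585]
eef_rot: [-0.0, 0.914, -0.405, 0.0]
wrist_force: [-1.0, 0.4, -2.0]
opening: 0.2
```

```bash
python3 -c "
from h import *
plan([.5594,.0590,.1846],-45.3)
from bench import get_obs
print(get_obs()['torque'])
snap('wrist','w12');crop('w12',200,380,120,260,4,'c_w12')"
```

```text
tcp [0.5592 0.0586 0.1585] jaw -47.8 d [-0.0001 -0.0004 -0.0261] turn -2.5 F [-1.   0.4 -2. ] t 9.52 q6 0.73
[-0.02273899  0.01163355 -0.01031149]
```

View pics/c_w12.png

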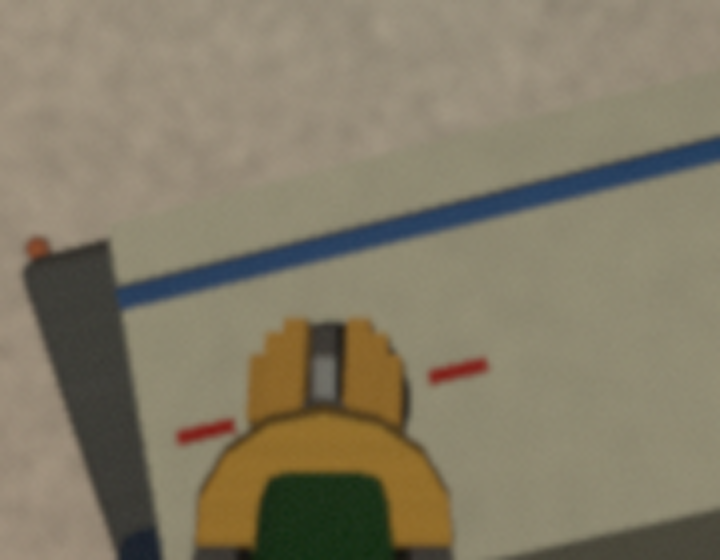

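Call:
move_arm:
  increments:
    - {"tx":0.0003,"ty":0.0001,"tz":0,"turn":5}
    - {"tx":0.0006,"ty":0.0002,"tz":0,"turn":10}
    - {"tx":0.0009,"ty":0.0003,"tz":0,"turn":15}
    - {"tx":0.0011,"ty":0.0004,"tz":-0.0002,"turn":20}
    - {"tx":0.0013,"ty":0.0006,"tz":-0.0004,"turn":25}
    - {"tx":0.0013,"ty":0.0006,"tz":-0.0004,"turn":25}

```text
time_s: 10.07
eef_pos: [0.5601, 0.0566, 0.159]
eef_rot: [0.0, 0.804, -0.595, 0.001]
wrist_force: [2.0, -2.6, -3.3]
opening: 0.201
```

```bash
python3 -c "
from h import *
plan([.5594,.0590,.1846],-45.3)
from bench import get_obs
print(get_obs()['torque'])
snap('wrist','w13');crop('w13',200,380,120,260,4,'c_w13')"
```

```text
tcp [0.5601 0.0566 0.159 ] jaw -72.99 d [-0.0025 -0.0001 -0.0256] turn -27.69 F [ 2.  -2.6 -3.3] t 10.07 q6 1.16
[-0.6191649  -0.4284089   0.07454219]
```

View pics/c_w13.png

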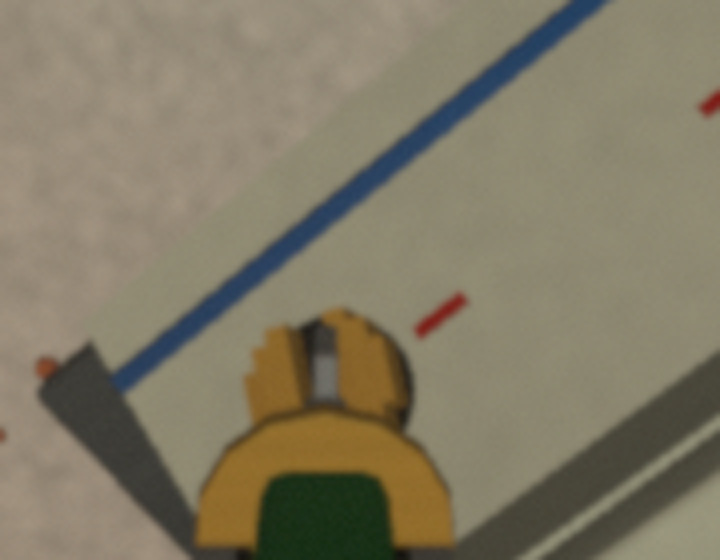

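Call:
move_arm:
  increments:
    - {"tx":0.0003,"ty":0.0001,"tz":-0.0005,"turn":5}
    - {"tx":0.0006,"ty":0.0002,"tz":-0.0008,"turn":10}
    - {"tx":0.0009,"ty":0.0003,"tz":-0.0009,"turn":15}
    - {"tx":0.0011,"ty":0.0004,"tz":-0.0008,"turn":20}
    - {"tx":0.0011,"ty":0.0004,"tz":-0.0008,"turn":20}

```text
time_s: 10.53
eef_pos: [0.5602, 0.0557, 0.1602]
eef_rot: [0.0, -0.689, 0.724, -0.001]
wrist_force: [2.2, -2.7, -1.0]
opening: 0.206
```

```bash
python3 -c "
from h import *
plan([.5594,.0590,.1846],-45.3)
from bench import get_obs
print(get_obs()['torque'])
snap('wrist','w14');crop('w14',200,380,120,260,4,'c_w14')"
```

```text
tcp [0.5602 0.0557 0.1602] jaw -92.83 d [-0.0033  0.0009 -0.0244] turn -47.53 F [ 2.2 -2.7 -1. ] t 10.53 q6 1.51
[-0.6210577  -0.52742784  0.07689885]
```

View pics/c_w14.png

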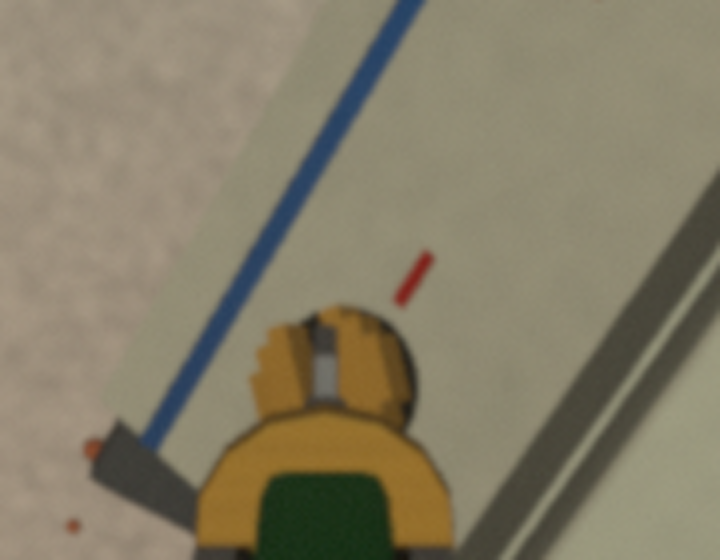

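Call:
move_arm:
  increments:
    - {"tx":0.0003,"ty":0.0001,"tz":0.0003,"turn":5}
    - {"tx":0.0006,"ty":0.0002,"tz":0.0007,"turn":10}
    - {"tx":0.0009,"ty":0.0003,"tz":0.0011,"turn":15}
    - {"tx":0.0011,"ty":0.0004,"tz":0.0015,"turn":20}
    - {"tx":0.0011,"ty":0.0004,"tz":0.0015,"turn":20}

```text
time_s: 11.0
eef_pos: [0.5613, 0.0557, 0.1602]
eef_rot: [0.003, -0.553, 0.833, -0.001]
wrist_force: [4.3, 2.0, 4.5]
opening: 0.202
```

```bash
python3 -c "
from h import *
plan([.5594,.0590,.1846],-45.3)
from bench import get_obs
print(get_obs()['torque'])
snap('wrist','w15');crop('w15',200,380,120,260,4,'c_w15')"
```

```text
tcp [0.5613 0.0557 0.1602] jaw -112.82 d [-0.0024  0.0029 -0.0244] turn -67.52 F [4.3 2.  4.5] t 11.0 q6 1.86
[ 0.53756867 -1.09890851 -0.06181498]
```

View pics/c_w15.png

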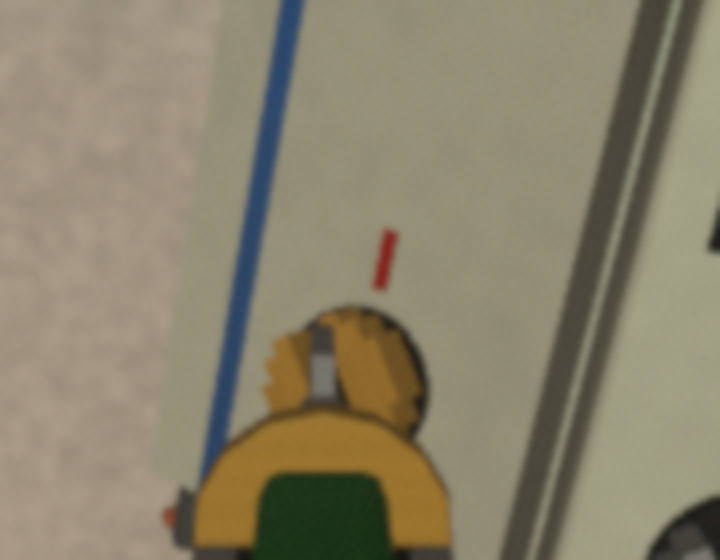

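The screw is most of the way round, but the blade is now camming up: it rose about 1.5 mm and moved about 2 mm down the slope. I'll lift out and look before finishing with an off-centre push.

Call:
move_arm:
  increments:
    - {"tx":-0.0003,"ty":0,"tz":0,"turn":-6}
    - {"tx":-0.0003,"ty":0,"tz":-0.006,"turn":-6}
    - {"tx":-0.0003,"ty":0,"tz":-0.02,"turn":-6}
    - {"tx":-0.0003,"ty":0,"tz":-0.03,"turn":-6}
    - {"tx":-0.0003,"ty":0,"tz":-0.03,"turn":-6}
    - {"tx":-0.0003,"ty":0,"tz":-0.03,"turn":-6}

```text
time_s: 11.55
eef_pos: [0.5591, 0.0554, 0.1883]
eef_rot: [0.0, -0.596, 0.803, -0.0]
wrist_force: [-0.1, 0.7, -0.6]
opening: 0.202
```

```bash
python3 -c "
from h import *
plan([.5594,.0590,.1846],-45.3)
from bench import get_obs
snap('wrist','w16');crop('w16',200,380,120,260,4,'c_w16')"
```

```text
tcp [0.5591 0.0554 0.1883] jaw -106.77 d [-0.0036  0.0007  0.0037] turn -61.47 F [-0.1  0.7 -0.6] t 11.55 q6 1.75
```

View pics/c_w16.png

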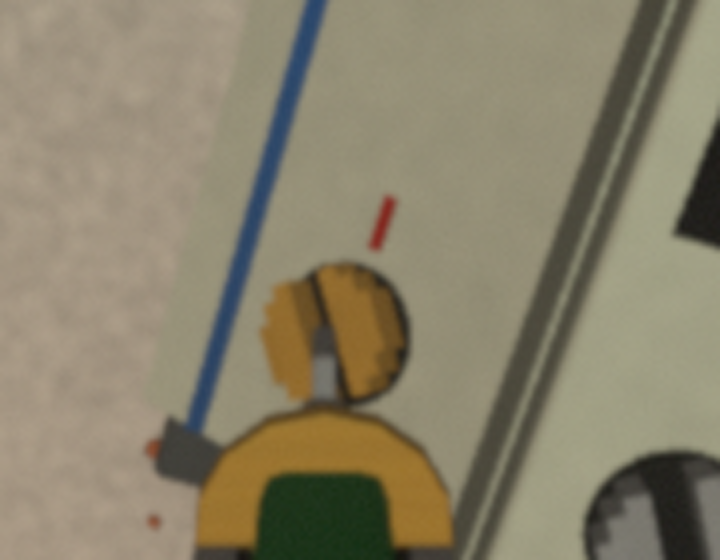

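```bash
python3 -c "
from h import *
crop('w16',255,310,175,230,12,'c_w16b')"
```

```text
(no output)
```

View pics/c_w16b.png

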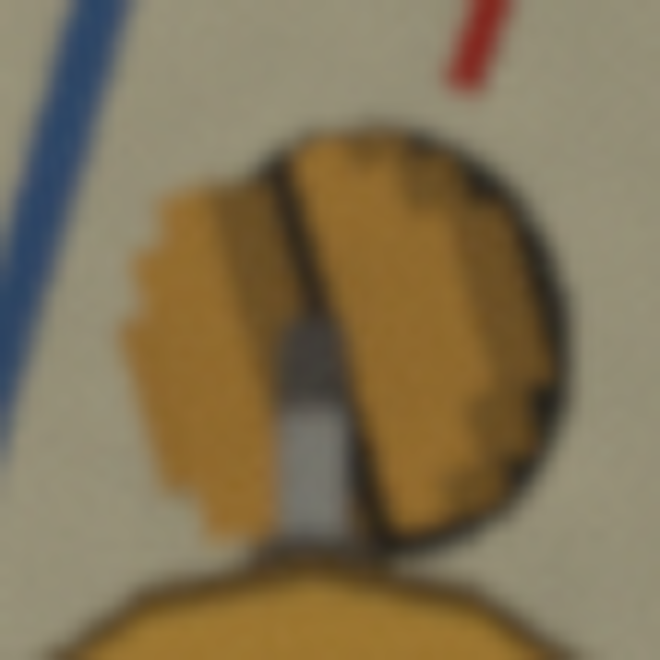

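```bash
cat > theta.py <<'E'
from rel import *
az=np.radians(-123.3);MXv=np.array([np.cos(az),np.sin(az),0]);e1=MXv-NN*(NN@MXv);e1/=np.linalg.norm(e1);e2=np.cross(NN,e1)
def theta(name,c,pts,s,u0,v0,T,jaw):
    z=load(name);q=np.array(pts,float);Q=ray_plane(z,u0+(q[:,0]+.5)/s-.5,v0+(q[:,1]+.5)/s-.5,NN,c)
    ds=[]
    for i in (0,2):
        d=Q[i+1]-Q[i];ds.append(d/np.linalg.norm(d));print('theta',-np.degrees(np.arctan2(d@e2,d@e1)),'azim',np.degrees(np.arctan2(d[1],d[0])),np.linalg.norm(d))
    d=ds[0]+ds[1];d/=np.linalg.norm(d);w=np.cross(NN,d)
    print('across: edges',(Q-c)@w)
    j=np.radians(jaw);tx=np.array([np.cos(j),np.sin(j),0]);ty=np.array([tx[1],-tx[0],0]);r=c-T
    print('headtop in tool',r@tx,r@ty,r[2])
E
python3 - <<'E'
from theta import *
theta('w16',np.array([.5565,.0569,.0664]),[(215,195),(280,500),(290,165),(390,535)],12,255,175,np.array([.5591,.0554,.1883]),-106.77)
z=load('w16')
print(w2px(z,np.array([.5565,.0569,.0664])),'crop',(w2px(z,np.array([.5565,.0569,.0664]))-[255,175]+.5)*12-.5)
T=np.array([.5591,.0554,.1883]);j=np.radians(-106.77);ty=np.array([np.sin(j),-np.cos(j),0])
for v in (204,206,208): 
    P=px2w(z,np.array([280,281,282]),np.array([v]*3))-T;print((P@ty).round(4),P[:,2].round(4))
E
```

```text
theta 55.646036287852624 azim 175.9452882827498 0.02241765307630601
theta 51.98479066415813 azim 179.3331406583001 0.027170472231210177
across: edges [-0.00383229 -0.00454842  0.00304727  0.00391523]
headtop in tool -0.0006860267388093028 0.0029222195868276084 -0.1219
[279.43538298 203.98122669] crop [298.72459577 353.27472029]
[-0.0081 -0.0083 -0.0086] [-0.0863 -0.0857 -0.0848]
[-0.008  -0.008  -0.0081] [-0.0818 -0.0817 -0.0813]
[-0.008  -0.008  -0.0082] [-0.077  -0.0768 -0.0764]
```

```bash
cat > s3.py <<'E'
from search import *
zs_=zs
for th in (53,60,67,75,82,90):
    ph0=np.degrees(np.arctan2(np.sin(np.radians(th)),np.cos(np.radians(th))*np.cos(t)))
    print(th,ph0.round(1))
    for D in (.008,.012,.016,.018):
        row=[]
        for dp in (-8,-4,0,4):
            best=None
            for sh in np.arange(-.004,.0041,.0005): # shift along MX
                pr=np.radians(ph0)
                ox=-D*np.cos(pr)+sh; oy=-D*np.sin(pr)
                r=ev(th,ph0+dp,ox,oy,.0003)
                if r and (best is None or r[2]>best[0]): best=(round(r[2],2),round(sh*1e3,1),round(r[3]*1e3,1),round(r[4]*1e3,1))
            row.append((dp,)+best if best else None)
        print('  D',D,row)
E
python3 s3.py
```

```text
53 58.3
  D 0.008 [(-8, np.float64(0.41), np.float64(-1.0), np.float64(-4.0), np.float64(5.7)), (-4, np.float64(0.38), np.float64(0.0), np.float64(-3.5), np.float64(5.5)), (0, np.float64(0.33), np.float64(0.5), np.float64(-3.0), np.float64(5.0)), (4, np.float64(0.13), np.float64(0.5), np.float64(-1.5), np.float64(3.4))]
  D 0.012 [(-8, np.float64(0.73), np.float64(-1.0), np.float64(-5.5), np.float64(5.7)), (-4, np.float64(0.68), np.float64(0.0), np.float64(-5.0), np.float64(5.5)), (0, np.float64(0.59), np.float64(0.5), np.float64(-4.5), np.float64(5.1)), (4, np.float64(0.26), np.float64(1.0), np.float64(-2.5), np.float64(3.3))]
  D 0.016 [(-8, np.float64(0.97), np.float64(-1.0), np.float64(-6.5), np.float64(5.3)), (-4, np.float64(0.99), np.float64(0.0), np.float64(-6.5), np.float64(5.6)), (0, np.float64(0.8), np.float64(0.5), np.float64(-5.5), np.float64(4.7)), (4, np.float64(0.68), np.float64(1.0), np.float64(-5.0), np.float64(4.2))]
  D 0.018 [(-8, np.float64(1.0), np.float64(-1.5), np.float64(-7.0), np.float64(4.8)), (-4, np.float64(1.0), np.float64(-0.5), np.float64(-6.5), np.flo
[... 5773 characters left out ...]
(4, np.float64(0.95), np.float64(0.5), np.float64(-2.5), np.float64(3.8))]
  D 0.016 [(-8, np.float64(0.6), np.float64(-1.0), np.float64(-1.5), np.float64(2.9)), (-4, np.float64(0.82), np.float64(-0.5), np.float64(-2.5), np.float64(3.5)), (0, np.float64(1.0), np.float64(0.5), np.float64(-3.5), np.float64(4.4)), (4, np.float64(0.91), np.float64(0.5), np.float64(-2.5), np.float64(3.6))]
  D 0.018 [(-8, np.float64(0.75), np.float64(-1.0), np.float64(-2.0), np.float64(3.3)), (-4, np.float64(0.84), np.float64(-0.5), np.float64(-2.5), np.float64(3.5)), (0, np.float64(1.0), np.float64(0.5), np.float64(-3.5), np.float64(4.4)), (4, np.float64(1.0), np.float64(1.0), np.float64(-3.0), np.float64(4.2))]
```

Call:
move_arm:
  increments:
    - {"tx":-0.002,"ty":-0.006,"tz":0,"turn":-5}
    - {"tx":-0.004,"ty":-0.013,"tz":0,"turn":-10}
    - {"tx":-0.0053,"ty":-0.0184,"tz":0,"turn":-15}
    - {"tx":-0.0053,"ty":-0.0184,"tz":0.01,"turn":-15}
    - {"tx":-0.0053,"ty":-0.0184,"tz":0.02,"turn":-15}
    - {"tx":-0.0053,"ty":-0.0184,"tz":0.024,"turn":-15}
    - {"tx":-0.0053,"ty":-0.0184,"tz":0.024,"turn":-15}

```text
time_s: 12.18
eef_pos: [0.5761, 0.0553, 0.1611]
eef_rot: [-0.002, -0.695, 0.719, 0.002]
wrist_force: [0.2, 0.7, -1.1]
opening: 0.202
```

```bash
python3 -c "
from h import *
plan([.5594,.0590,.1846],-45.3)
snap('wrist','w17');crop('w17',230,330,150,240,7,'c_w17')"
```

```text
tcp [0.5761 0.0553 0.1611] jaw -91.91 d [-0.0032  0.0169 -0.0234] turn -46.61 F [ 0.2  0.7 -1.1] t 12.18 q6 1.49
```

View pics/c_w17.png

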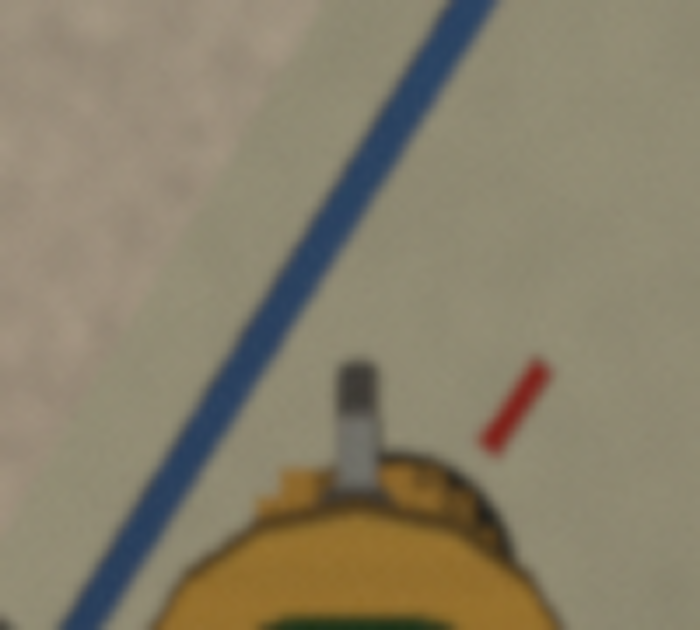

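Call:
move_arm:
  increments:
    - {"tx":0,"ty":0,"tz":0.004,"turn":0}
    - {"tx":0,"ty":0,"tz":0.007,"turn":0}
    - {"tx":0,"ty":0,"tz":0.01,"turn":0}
    - {"tx":0,"ty":0,"tz":0.01,"turn":0}
    - {"tx":0,"ty":0,"tz":0.01,"turn":0}

```text
time_s: 12.65
eef_pos: [0.5781, 0.0552, 0.1539]
eef_rot: [-0.0, -0.696, 0.718, 0.0]
wrist_force: [-0.2, 0.6, -1.8]
opening: 0.204
```

```bash
python3 -c "
from h import *
plan([.5594,.0590,.1846],-45.3)
snap('wrist','w18');crop('w18',230,330,150,240,7,'c_w18')"
```

```text
tcp [0.5781 0.0552 0.1539] jaw -91.82 d [-0.0033  0.0188 -0.0307] turn -46.52 F [-0.2  0.6 -1.8] t 12.65 q6 1.49
```

View pics/c_w18.png

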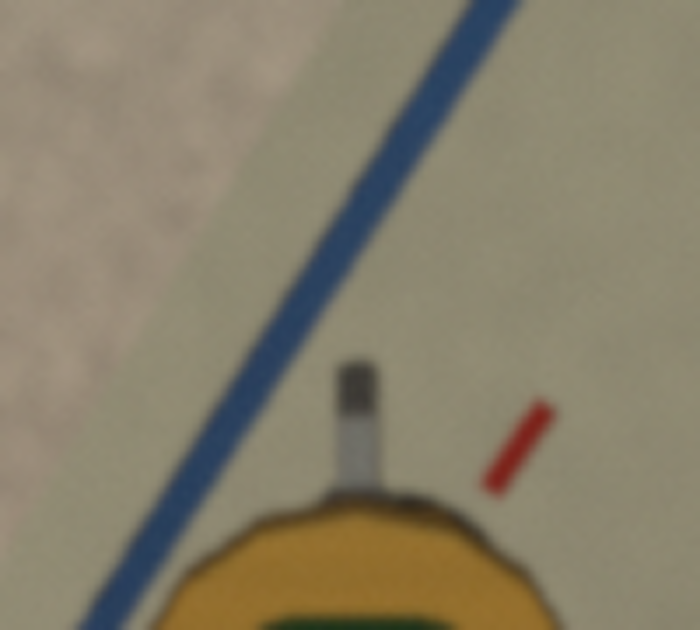

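Call:
move_arm:
  increments:
    - {"tx":0.0029,"ty":0.0002,"tz":-0.0003,"turn":5}
    - {"tx":0.0058,"ty":0.0007,"tz":-0.0007,"turn":10}
    - {"tx":0.008,"ty":0.0015,"tz":-0.0011,"turn":15}
    - {"tx":0.008,"ty":0.0015,"tz":-0.0011,"turn":15}
    - {"tx":0.008,"ty":0.0015,"tz":-0.0011,"turn":15}

```text
time_s: 13.12
eef_pos: [0.5771, 0.0487, 0.1557]
eef_rot: [0.002, -0.596, 0.803, 0.001]
wrist_force: [0.9, 6.3, -1.5]
opening: 0.197
```

```bash
python3 -c "
from h import *
plan([.5594,.0590,.1846],-45.3)
snap('wrist','w19');crop('w19',230,330,150,240,7,'c_w19')"
```

```text
tcp [0.5771 0.0487 0.1557] jaw -106.86 d [-0.0049  0.0199 -0.0289] turn -61.56 F [ 0.9  6.3 -1.5] t 13.12 q6 1.74
```

View pics/c_w19.png

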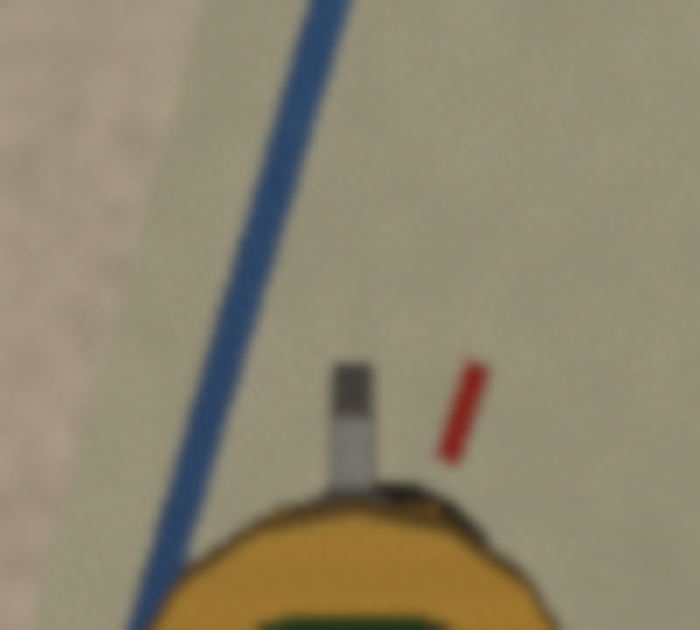

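Call:
move_arm:
  increments:
    - {"tx":0.0026,"ty":0.0005,"tz":-0.0003,"turn":5}
    - {"tx":0.0051,"ty":0.0011,"tz":-0.0006,"turn":10}
    - {"tx":0.0074,"ty":0.002,"tz":-0.001,"turn":15}
    - {"tx":0.0074,"ty":0.002,"tz":-0.001,"turn":15}
    - {"tx":0.0074,"ty":0.002,"tz":-0.001,"turn":15}

```text
time_s: 13.58
eef_pos: [0.5741, 0.0428, 0.1575]
eef_rot: [0.003, -0.486, 0.874, 0.001]
wrist_force: [3.6, 7.2, 0.9]
opening: 0.202
```

```bash
python3 -c "
from h import *
plan([.5594,.0590,.1846],-45.3)
snap('wrist','w20');crop('w20',230,330,150,240,7,'c_w20')"
```

```text
tcp [0.5741 0.0428 0.1575] jaw -121.86 d [-0.0062  0.021  -0.0271] turn -76.56 F [3.6 7.2 0.9] t 13.58 q6 1.99
```

View pics/c_w20.png

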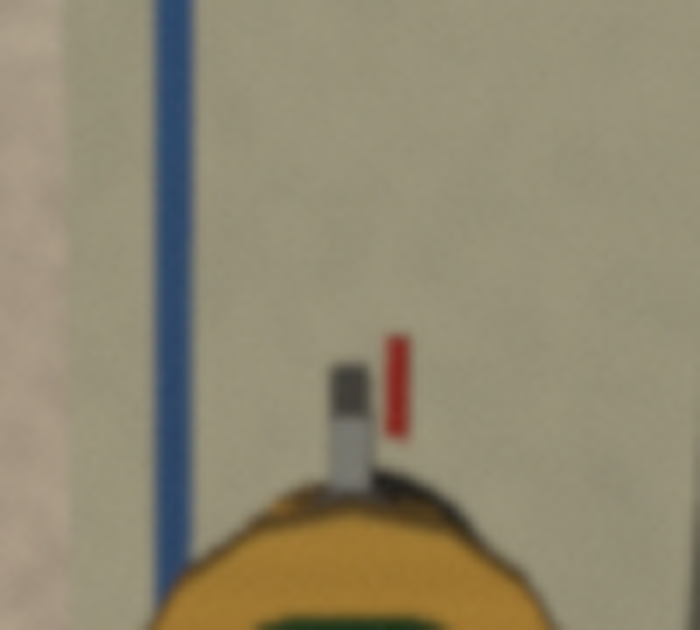

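Call:
move_arm:
  increments:
    - {"tx":0.0015,"ty":0,"tz":-0.0002,"turn":1}
    - {"tx":0.003,"ty":0,"tz":-0.0003,"turn":2}
    - {"tx":0.0035,"ty":0,"tz":-0.0003,"turn":2}
    - {"tx":0.0035,"ty":0,"tz":-0.0003,"turn":2}
    - {"tx":0.0035,"ty":0,"tz":-0.0003,"turn":2}

```text
time_s: 14.05
eef_pos: [0.5729, 0.0411, 0.1579]
eef_rot: [0.004, -0.471, 0.882, 0.001]
wrist_force: [5.5, 12.6, -0.1]
opening: 0.198
```

```bash
cat >> h.py <<'E'
def keyrel(ax,k=(-.0007,.0036)):
    from bench import get_obs
    o=get_obs();T=rot(o['eef_rot']);tx=np.array([T[0,0],T[1,0],0]);tx/=np.linalg.norm(tx);ty=np.array([tx[1],-tx[0],0])
    K=o['eef_pos']+k[0]*tx+k[1]*ty-[0,0,.0932]-np.array(ax)
    F=o['wrist_force'];j=np.degrees(np.arctan2(tx[1],tx[0]))
    print('key rel axis MX %.4f c %.4f z %.4f phi %.1f'%(K@MX,-K@MY,K[2],(-123.3-(j-90))%360),'F MX %.1f c %.1f z %.1f toolx %.1f'%(F@MX,-F@MY,F[2],F@tx),'Tz',o['torque'].round(2),'t',o['time_s'])
E
python3 -c "
from h import *
keyrel([.5565,.0569,.0664])
snap('wrist','w21');crop('w21',230,330,150,240,7,'c_w21')"
```

```text
key rel axis MX 0.0034 c -0.0188 z -0.0017 phi 90.5 F MX -13.5 c 2.3 z -0.1 toolx -13.5 Tz [ 3.19 -1.46 -0.13] t 14.05
```

View pics/c_w21.png

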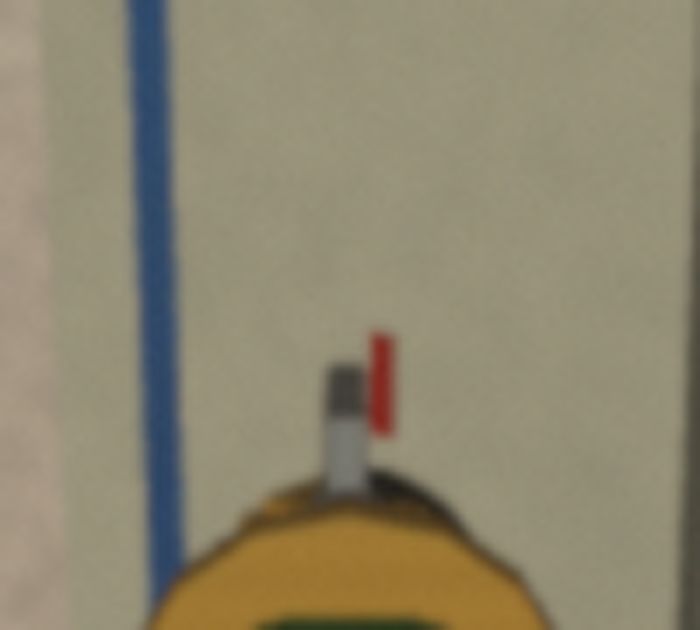

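Call:
move_arm:
  increments:
    - {"tx":0.001,"ty":0,"tz":0.0005,"turn":0}
    - {"tx":0.002,"ty":0,"tz":0.001,"turn":0}
    - {"tx":0.003,"ty":0,"tz":0.001,"turn":0}
    - {"tx":0.003,"ty":0,"tz":0.001,"turn":0}

```text
time_s: 14.43
eef_pos: [0.5724, 0.04, 0.1578]
eef_rot: [0.006, -0.47, 0.882, 0.002]
wrist_force: [7.2, 17.4, 1.3]
opening: 0.2
```

```bash
python3 -c "
from h import *
keyrel([.5565,.0569,.0664])"
```

```text
key rel axis MX 0.0047 c -0.0190 z -0.0018 phi 90.6 F MX -18.5 c 3.6 z 1.3 toolx -18.5 Tz [ 4.56 -1.94 -0.13] t 14.4333
```

Call:
move_arm:
  increments:
    - {"tx":-0.004,"ty":0,"tz":0,"turn":-1}
    - {"tx":-0.007,"ty":0,"tz":0,"turn":-2}
    - {"tx":-0.0075,"ty":0,"tz":-0.004,"turn":-2}
    - {"tx":-0.0075,"ty":0,"tz":-0.012,"turn":-2}
    - {"tx":-0.0075,"ty":-0.01,"tz":-0.03,"turn":-2}
    - {"tx":-0.0075,"ty":-0.03,"tz":-0.04,"turn":-2}
    - {"tx":-0.0075,"ty":-0.03,"tz":-0.04,"turn":-2}
    - {"tx":-0.0075,"ty":-0.03,"tz":-0.04,"turn":-2}

```text
time_s: 15.1
eef_pos: [0.5989, 0.0238, 0.1965]
eef_rot: [0.001, -0.486, 0.874, -0.001]
wrist_force: [-0.1, -0.2, -1.9]
opening: 0.202
```

```bash
python3 -c "
from h import *
keyrel([.5565,.0569,.0664]);plan([0,0,0],0)
snap('wrist','w22');crop('w22',230,400,170,290,4,'c_w22');snap('top','t22');crop('top' 't22'[3:] if 0 else 't22',225,335,130,240,5,'c_t22')"
```

```text
key rel axis MX 0.0038 c -0.0500 z 0.0369 phi 88.6 F MX 0.2 c -0.0 z -1.9 toolx 0.2 Tz [-0.03 -0.02  0.04] t 15.1
tcp [0.5989 0.0238 0.1965] jaw -121.87 d [0.3365 0.4964 0.1954] turn -121.87 F [-0.1 -0.2 -1.9] t 15.1 q6 1.97
```

View pics/w22.png

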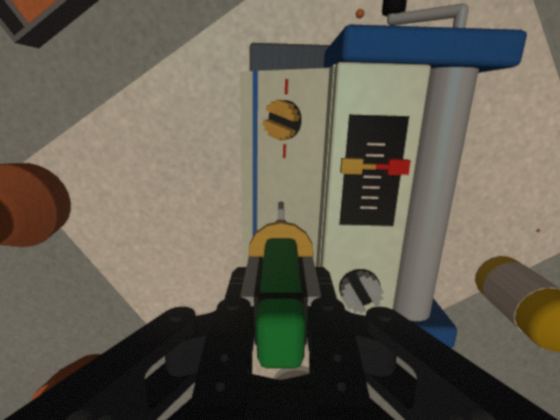

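View pics/c_t22.png

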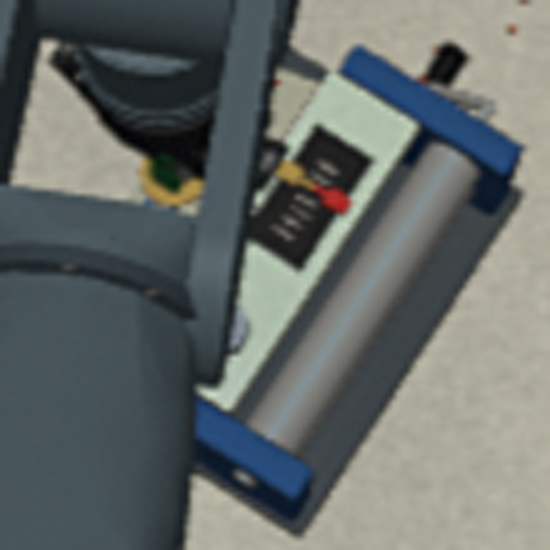

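```bash
python3 -c "
from h import *
plan([.6598,-.0075,.1848],-47.3)"
```

```text
tcp [0.5972 0.0247 0.1948] jaw -121.83 d [-0.0057 -0.0702  0.0099] turn -74.53 F [-0.5 -0.7 -2. ] t 15.2 q6 1.97
```

Call:
move_arm:
  increments:
    - {"tx":0,"ty":-0.005,"tz":-0.01,"turn":-7}
    - {"tx":-0.001,"ty":-0.012,"tz":-0.015,"turn":-14}
    - {"tx":-0.001,"ty":-0.02,"tz":-0.015,"turn":-21}
    - {"tx":-0.002,"ty":-0.027,"tz":-0.015,"turn":-28}
    - {"tx":-0.002,"ty":-0.034,"tz":-0.015,"turn":-35}
    - {"tx":-0.003,"ty":-0.041,"tz":-0.015,"turn":-42}
    - {"tx":-0.004,"ty":-0.048,"tz":-0.015,"turn":-49}
    - {"tx":-0.005,"ty":-0.055,"tz":-0.015,"turn":-56}
    - {"tx":-0.0055,"ty":-0.062,"tz":-0.01,"turn":-63}
    - {"tx":-0.0057,"ty":-0.07,"tz":0,"turn":-70}
    - {"tx":-0.0057,"ty":-0.0702,"tz":0.008,"turn":-74.5}
    - {"tx":-0.0057,"ty":-0.0702,"tz":0.008,"turn":-74.5}
    - {"tx":-0.0057,"ty":-0.0702,"tz":0.008,"turn":-74.5}

```text
time_s: 16.28
eef_pos: [0.6593, -0.007, 0.186]
eef_rot: [0.0, 0.915, -0.402, -0.002]
wrist_force: [0.8, 0.3, -1.5]
opening: 0.201
```

```bash
python3 -c "
from h import *
plan([.6598,-.0075,.1848],-47.3);keyrel([.6567,-.0094,.0666])
snap('wrist','w23');crop('w23',255,310,175,230,12,'c_w23')"
```

```text
tcp [ 0.6593 -0.007   0.186 ] jaw -47.45 d [ 0.0007 -0.      0.0011] turn -0.15 F [ 0.8  0.3 -1.5] t 16.28 q6 0.64
key rel axis MX -0.0001 c 0.0007 z 0.0262 phi 14.2 F MX -0.7 c -0.5 z -1.5 toolx 0.3 Tz [0.04 0.02 0.  ] t 16.2833
```

View pics/w23.png

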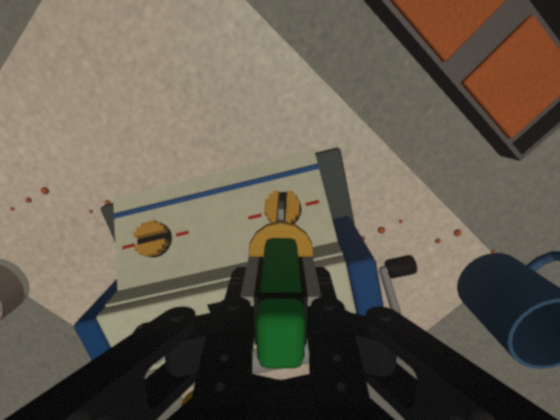

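View pics/c_w23.png

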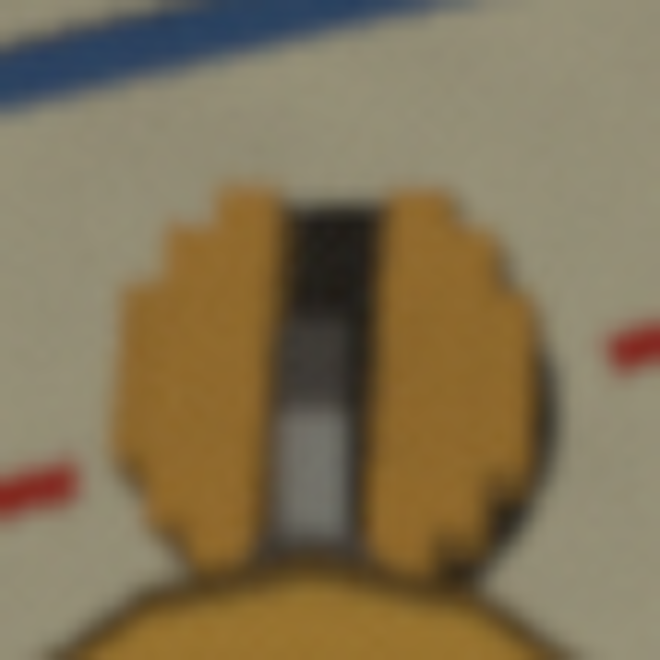

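```bash
python3 - <<'E'
from theta import *
crop('w23',110,200,205,275,8,'c_w23b')
crop('w23',235,335,170,240,6,'c_w23c')
theta('w23',np.array([.6567,-.0094,.0666]),[(284,205),(260,555),(388,200),(365,555)],12,255,175,np.array([.6593,-.007,.186]),-47.45)
E
```

```text
theta 15.260988338791686 azim -141.72151798185533 0.02581055183627988
theta 15.462224005767464 azim -141.95900983461337 0.026085314704522366
across: edges [-0.003687   -0.00364167  0.00380411  0.0037583 ]
headtop in tool 9.843281976025176e-06 0.0035383475111696113 -0.11939999999999999
```

View pics/c_w23b.png

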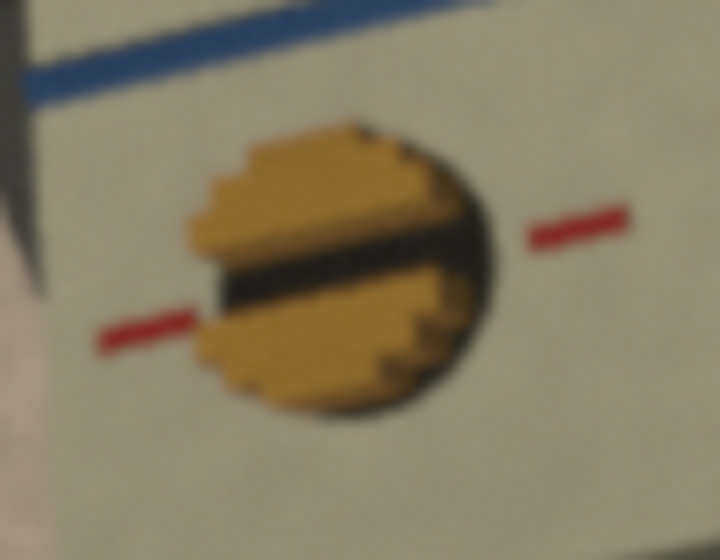

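View pics/c_w23c.png

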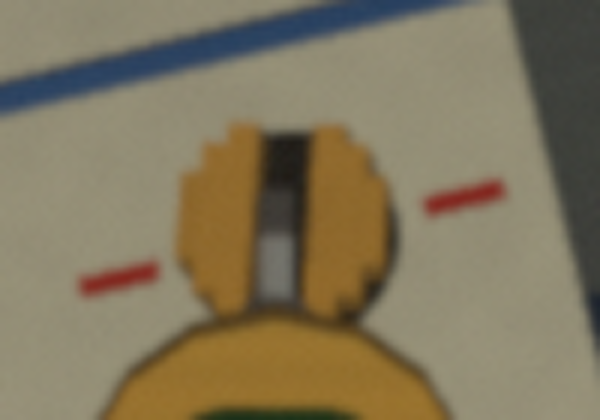

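```bash
python3 - <<'E'
from theta import *
theta('w23',np.array([.5565,.0569,.0664]),[(435,268),(205,318),(430,205),(215,253)],8,110,205,np.array([.6593,-.007,.186]),-47.45)
rel('w23',[.6593,-.007,.186],-47.45,[(80,289),(158,269),(425,206),(505,187)],6,235,170,(190,250,195,215),key=True)
E
```

```text
theta 91.17077432197402 azim 145.7409139120759 0.026755077759761388
theta 90.96990104969885 azim 145.90547860973635 0.025193420648862715
across: edges [ 0.00389961  0.00385271 -0.00326158 -0.00321742]
headtop in tool -0.11659111875229705 0.03252016340807293 -0.1196
plane resid std 0.01921486686359693
tick dir -33.24284181697658 span 0.0643563037078059
headtop rel TCP tool x -0.0003 y 0.0034 z -0.1194 [ 0.6566 -0.0091  0.0666]
195 y [-0.002  -0.0016 -0.0018] z [-0.1332 -0.1346 -0.1339]
197 y [-0.0005 -0.0003 -0.0004] z [-0.132  -0.1327 -0.1323]
199 y [0.0012 0.0013 0.001 ] z [-0.1317 -0.1319 -0.1311]
201 y [0.0025 0.0028 0.0027] z [-0.1297 -0.1309 -0.1303]
203 y [-0.0085 -0.0088 -0.0085] z [-0.0881 -0.0872 -0.0882]
205 y [-0.0083 -0.0084 -0.0083] z [-0.0838 -0.0835 -0.0839]
207 y [-0.0083 -0.0083 -0.0081] z [-0.0791 -0.0791 -0.0797]
209 y [-0.0082 -0.0082 -0.0083] z [-0.0749 -0.0748 -0.0747]
211 y [-0.0072 -0.0067 -0.007 ] z [-0.0734 -0.0747 -0.074 ]
213 y [-0.0056 -0.0056 -0.0052] z [-0.0737 -0.0737 -0.0748]
215 y [-0.0042 -0.0039 -0.0043] z [-0.0733 -0.0743 -0.0731]
217 y [-0.0022 -0.0026 -0.0026] z [-0.0748 -0.0736 -0.0737]
219 y [-0.0009 -0.0012 -0.0009] z [-0.0742 -0.0735 -0.0743]
221 y [-0.0158 -0.0153 -0.0153] z [-0.03   -0.0312 -0.0312]
223 y [-0.0154 -0.0157 -0.0161] z [-0.0277 -0.027  -0.0259]
225 y [-0.0146 -0.0146 -0.0145] z [-0.0269 -0.0267 -0.0271]
```

Lock B's slot is in line with its ticks (θ ≈ 91° measured, stop at 90°). Now lock A: the blade hovers over its slot, so I'll insert it.

Call:
move_arm:
  increments:
    - {"tx":0.0006,"ty":0,"tz":0.01,"turn":1.5}
    - {"tx":0.0006,"ty":0,"tz":0.018,"turn":1.5}
    - {"tx":0.0006,"ty":0,"tz":0.022,"turn":1.5}
    - {"tx":0.0006,"ty":0,"tz":0.025,"turn":1.5}
    - {"tx":0.0006,"ty":0,"tz":0.027,"turn":1.5}
    - {"tx":0.0006,"ty":0,"tz":0.027,"turn":1.5}

```text
time_s: 16.83
eef_pos: [0.6608, -0.0078, 0.16]
eef_rot: [0.0, 0.911, -0.413, -0.0]
wrist_force: [-0.0, 0.4, -1.4]
opening: 0.198
```

```bash
python3 -c "
from h import *
keyrel([.6566,-.0092,.0666],(-.0008,.0036))
snap('wrist','w24');crop('w24',200,380,150,260,4,'c_w24')"
```

```text
key rel axis MX -0.0002 c -0.0010 z 0.0002 phi 15.5 F MX -0.3 c 0.2 z -1.4 toolx -0.3 Tz [-0.    0.03  0.  ] t 16.8333
```

View pics/c_w24.png

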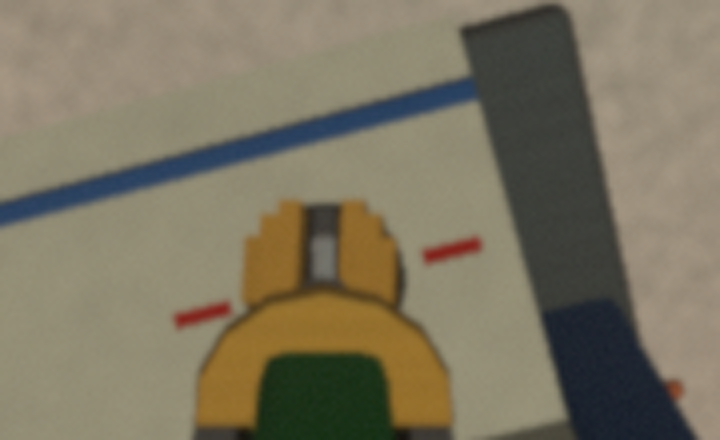

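Call:
move_arm:
  increments:
    - {"tx":0.0003,"ty":0.0001,"tz":0.001,"turn":5}
    - {"tx":0.0006,"ty":0.0002,"tz":0.001,"turn":10}
    - {"tx":0.0009,"ty":0.0003,"tz":0.001,"turn":15}
    - {"tx":0.0012,"ty":0.0004,"tz":0.0008,"turn":20}
    - {"tx":0.0014,"ty":0.0006,"tz":0.0006,"turn":25}
    - {"tx":0.0017,"ty":0.0008,"tz":0.0002,"turn":30}
    - {"tx":0.002,"ty":0.0011,"tz":-0.0001,"turn":35}
    - {"tx":0.0022,"ty":0.0013,"tz":-0.0002,"turn":40}
    - {"tx":0.0024,"ty":0.0016,"tz":-0.0002,"turn":45}
    - {"tx":0.0024,"ty":0.0016,"tz":-0.0002,"turn":45}
    - {"tx":0.0024,"ty":0.0016,"tz":-0.0002,"turn":45}

```text
time_s: 17.8
eef_pos: [0.6624, -0.0114, 0.1615]
eef_rot: [0.001, -0.684, 0.729, -0.001]
wrist_force: [2.3, -1.7, -0.7]
opening: 0.204
```

```bash
python3 -c "
from h import *
keyrel([.6566,-.0092,.0666],(-.0008,.0036))
snap('wrist','w25');crop('w25',200,380,150,260,4,'c_w25')"
```

```text
key rel axis MX -0.0002 c -0.0025 z 0.0017 phi 60.4 F MX 0.2 c -2.9 z -0.7 toolx 1.6 Tz [-0.61 -0.6   0.04] t 17.8
```

View pics/c_w25.png

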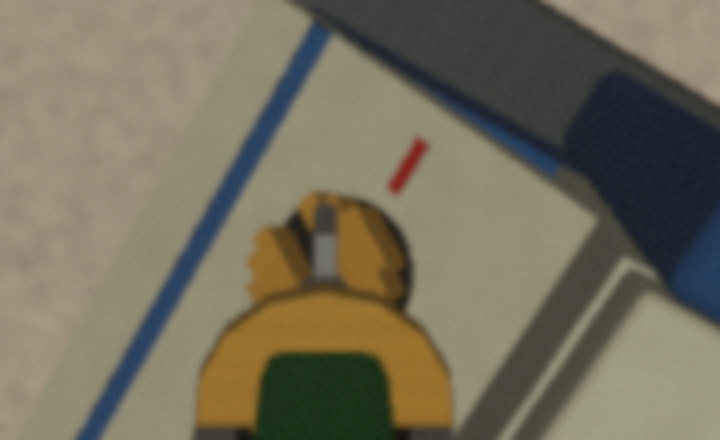

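Call:
move_arm:
  increments:
    - {"tx":-0.0004,"ty":0,"tz":0,"turn":-8}
    - {"tx":-0.0004,"ty":0,"tz":-0.006,"turn":-10}
    - {"tx":-0.0004,"ty":0,"tz":-0.02,"turn":-10}
    - {"tx":-0.0004,"ty":0,"tz":-0.026,"turn":-10}
    - {"tx":-0.0004,"ty":0,"tz":-0.026,"turn":-10}
    - {"tx":-0.0004,"ty":0,"tz":-0.026,"turn":-10}

```text
time_s: 18.35
eef_pos: [0.6619, -0.0103, 0.1877]
eef_rot: [-0.0, 0.744, -0.668, 0.001]
wrist_force: [0.2, 0.2, -1.8]
opening: 0.204
```

```bash
python3 -c "
from h import *
keyrel([.6566,-.0092,.0666],(-.0008,.0036));plan([0,0,0],0)
snap('wrist','w26');crop('w26',255,310,175,230,12,'c_w26');crop('w26',235,335,150,240,6,'c_w26c')"
```

```text
key rel axis MX -0.0003 c -0.0017 z 0.0279 phi 50.5 F MX -0.3 c -0.0 z -1.8 toolx -0.2 Tz [ 0.03  0.05 -0.03] t 18.35
tcp [ 0.6619 -0.0103  0.1877] jaw -83.84 d [-0.0813  0.6572  0.1866] turn -83.84 F [ 0.2  0.2 -1.8] t 18.35 q6 1.27
```

View pics/c_w26.png

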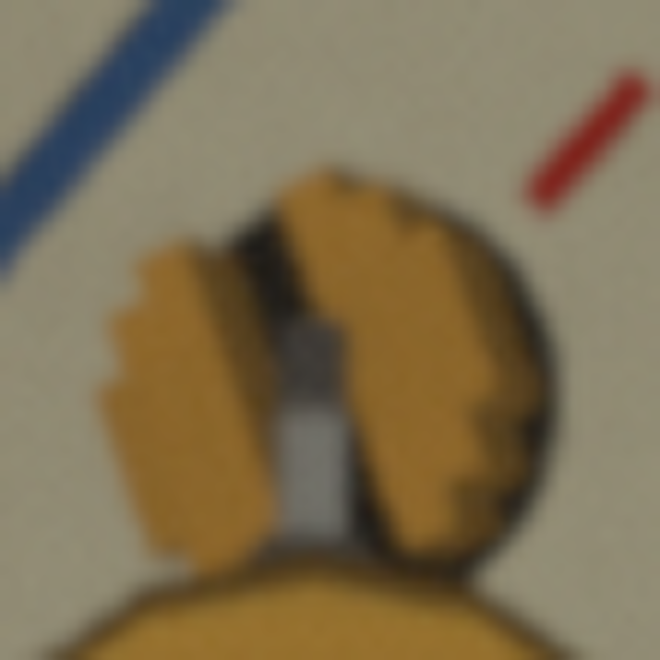

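View pics/c_w26c.png

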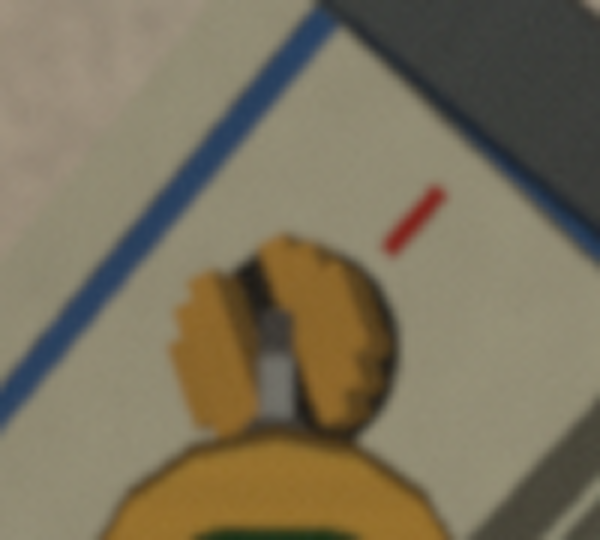

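```bash
python3 - <<'E'
from theta import *
c=np.array([.6566,-.0092,.0666])
theta('w26',c,[(190,250),(275,500),(280,205),(400,535)],12,255,175,np.array([.6619,-.0103,.1877]),-83.84)
print((w2px(load('w26'),c)-[255,175]+.5)*12-.5)
z=load('w26');T=np.array([.6619,-.0103,.1877]);j=np.radians(-83.84);ty=np.array([np.sin(j),-np.cos(j),0])
for v in (204,206,208): 
    P=px2w(z,np.array([280,281,282]),np.array([v]*3))-T;print((P@ty).round(4),P[:,2].round(4))
E
sed -i 's/for th in .*/for th in (30,38,46):/' s3.py; python3 s3.py
```

```text
theta 24.31022157272723 azim -152.17511327016638 0.019665067850929464
theta 23.468185300452628 azim -151.22368270404166 0.025784401048458142
across: edges [-0.00379032 -0.00393482  0.00401531  0.00420478]
headtop in tool -0.0016623667214622042 0.005151362623944842 -0.1211
[290.0976704  389.33461945]
[-0.0085 -0.0084 -0.0082] [-0.0855 -0.0859 -0.0863]
[-0.0086 -0.0077 -0.0084] [-0.0802 -0.0832 -0.081 ]
[-0.0084 -0.0087 -0.0082] [-0.0761 -0.0754 -0.0767]
30 35.2
  D 0.008 [(-8, np.float64(0.8), np.float64(-1.0), np.float64(-7.0), np.float64(8.1)), (-4, np.float64(0.64), np.float64(0.5), np.float64(-6.0), np.float64(8.0)), (0, np.float64(0.48), np.float64(1.5), np.float64(-5.0), np.float64(7.6)), (4, np.float64(0.15), np.float64(1.5), np.float64(-2.5), np.float64(5.3))]
  D 0.012 [(-8, np.float64(1.0), np.float64(-1.5), np.float64(-8.5), np.float64(7.2)), (-4, np.float64(1.0), np.float64(0.0), np.float64(-8.0), np.float64(7.5)), (0, np.float64(0.96), np.float64(1.5), np.float64(-7.5), np.float64(7.7)), (4, np.float64(0.48), np.float64(2.0), np.float64(-5.0), np.float64(5.8))]
  D 0.016 
[... 2429 characters left out ...]
), (4, np.float64(0.34), np.float64(1.0), np.float64(-3.5), np.float64(4.1))]
  D 0.016 [(-8, np.float64(1.0), np.float64(-1.0), np.float64(-7.5), np.float64(5.7)), (-4, np.float64(1.0), np.float64(0.0), np.float64(-7.5), np.float64(6.0)), (0, np.float64(1.0), np.float64(1.0), np.float64(-7.0), np.float64(5.9)), (4, np.float64(0.67), np.float64(1.0), np.float64(-5.5), np.float64(4.3))]
  D 0.018 [(-8, np.float64(1.0), np.float64(-1.5), np.float64(-8.0), np.float64(5.2)), (-4, np.float64(1.0), np.float64(-0.5), np.float64(-7.5), np.float64(5.0)), (0, np.float64(1.0), np.float64(1.0), np.float64(-8.0), np.float64(6.0)), (4, np.float64(0.76), np.float64(1.0), np.float64(-6.0), np.float64(4.0))]
```

Call:
move_arm:
  increments:
    - {"tx":-0.003,"ty":-0.004,"tz":0,"turn":-7}
    - {"tx":-0.006,"ty":-0.009,"tz":0,"turn":-14}
    - {"tx":-0.0085,"ty":-0.0132,"tz":0,"turn":-21}
    - {"tx":-0.0085,"ty":-0.0132,"tz":0.01,"turn":-22.5}
    - {"tx":-0.0085,"ty":-0.0132,"tz":0.018,"turn":-22.5}
    - {"tx":-0.0085,"ty":-0.0132,"tz":0.022,"turn":-22.5}
    - {"tx":-0.0085,"ty":-0.0132,"tz":0.022,"turn":-22.5}

```text
time_s: 18.98
eef_pos: [0.6722, -0.0004, 0.1622]
eef_rot: [0.001, 0.86, -0.511, -0.002]
wrist_force: [-1.0, 0.3, -0.7]
opening: 0.204
```

```bash
python3 -c "
from h import *
keyrel([.6566,-.0092,.0666],(-.0008,.0036))
snap('wrist','w27');crop('w27',230,330,150,240,7,'c_w27')"
```

```text
key rel axis MX -0.0131 c -0.0058 z 0.0024 phi 28.1 F MX 0.4 c 1.0 z -0.7 toolx -0.7 Tz [0.04 0.04 0.03] t 18.9833
```

View pics/c_w27.png

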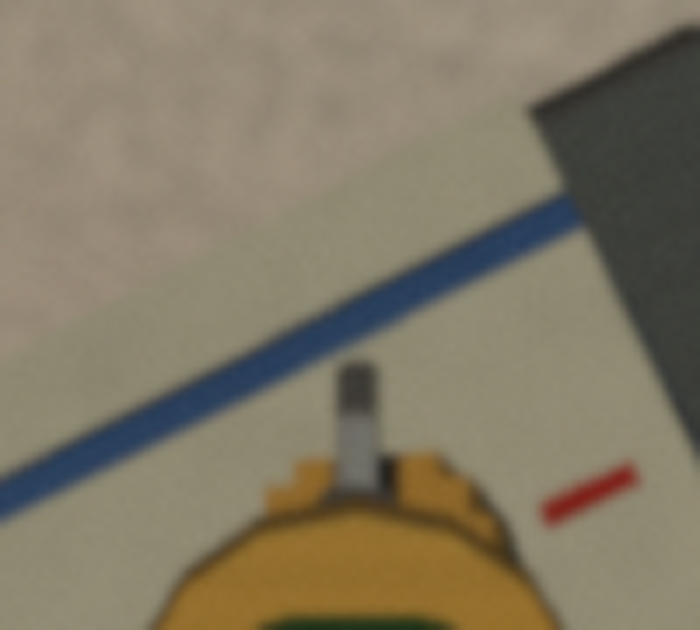

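Call:
move_arm:
  increments:
    - {"tx":0.0006,"ty":0,"tz":0.003,"turn":0}
    - {"tx":0.0006,"ty":0,"tz":0.006,"turn":0}
    - {"tx":0.0006,"ty":0,"tz":0.0095,"turn":0}
    - {"tx":0.0006,"ty":0,"tz":0.0095,"turn":0}
    - {"tx":0.0006,"ty":0,"tz":0.0095,"turn":0}

```text
time_s: 19.45
eef_pos: [0.6738, -0.001, 0.1548]
eef_rot: [0.0, 0.86, -0.51, -0.0]
wrist_force: [0.3, -0.4, -1.3]
opening: 0.198
```

```bash
python3 -c "
from h import *
keyrel([.6566,-.0092,.0666],(-.0008,.0036))"
```

```text
key rel axis MX -0.0134 c -0.0075 z -0.0050 phi 28.0 F MX 0.2 c -0.4 z -1.3 toolx 0.5 Tz [-0.04 -0.01  0.  ] t 19.45
```

```bash
python3 - <<'E'
from h import *
snap('wrist','w28');crop('w28',230,330,150,240,7,'c_w28')
keyrel([.6566,-.0092,.0666],(-.0008,.0036))
NN=np.array([0.31490655,0.47939941,0.81915204])
print('slope off expected',NN@(np.array([.6566,-.0092,.0666])-NN*.0115))
z=load('w28');u,v=np.meshgrid(np.arange(180,225),np.arange(225,240));print(np.median(px2w(z,u.ravel(),v.ravel())@NN))
z=load('w27');print(np.median(px2w(z,u.ravel(),v.ravel())@NN))
E
```

```text
key rel axis MX -0.0135 c -0.0076 z -0.0047 phi 28.0 F MX -0.6 c -0.0 z -2.1 toolx -0.3 Tz [ 0.03 -0.01 -0.04] t 19.5
slope off expected 0.24541269208895977
0.24575932938090808
0.24569576071292057
```

View pics/c_w28.png

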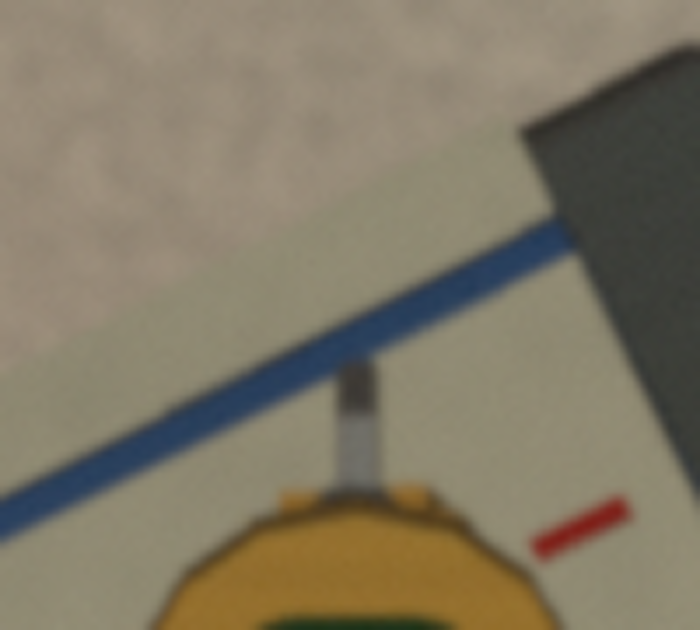

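Call:
move_arm:
  increments:
    - {"tx":0.0027,"ty":0.0003,"tz":0.0018,"turn":5}
    - {"tx":0.0053,"ty":0.0008,"tz":0.002,"turn":10}
    - {"tx":0.0073,"ty":0.0016,"tz":0.0017,"turn":15}
    - {"tx":0.0088,"ty":0.0025,"tz":0.0014,"turn":20}
    - {"tx":0.0103,"ty":0.0034,"tz":0.0009,"turn":25}
    - {"tx":0.0116,"ty":0.0045,"tz":0.0005,"turn":30}
    - {"tx":0.0116,"ty":0.0045,"tz":0.0005,"turn":30}
    - {"tx":0.0116,"ty":0.0045,"tz":0.0005,"turn":30}

```text
time_s: 20.17
eef_pos: [0.6765, -0.0114, 0.1555]
eef_rot: [0.002, -0.699, 0.715, 0.0]
wrist_force: [1.0, 5.4, 0.8]
opening: 0.202
```

```bash
python3 -c "
from h import *
keyrel([.6566,-.0092,.0666],(-.0008,.0036))
snap('wrist','w29');crop('w29',230,330,150,240,7,'c_w29')"
```

```text
key rel axis MX -0.0078 c -0.0144 z -0.0043 phi 58.0 F MX -5.1 c 2.2 z 0.8 toolx -5.4 Tz [ 1.47 -0.47 -0.04] t 20.1667
```

View pics/c_w29.png

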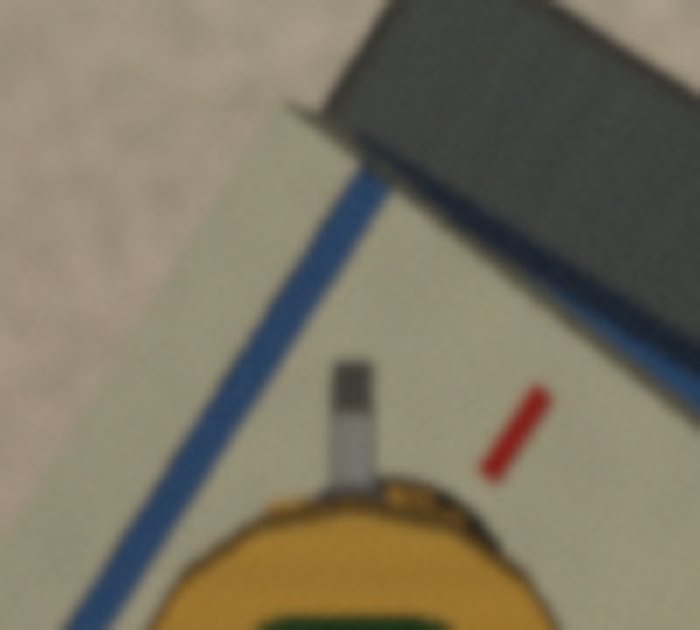

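Call:
move_arm:
  increments:
    - {"tx":0.0021,"ty":0.0004,"tz":0.0004,"turn":5}
    - {"tx":0.004,"ty":0.001,"tz":0.0004,"turn":10}
    - {"tx":0.006,"ty":0.002,"tz":0.0002,"turn":15}
    - {"tx":0.0077,"ty":0.003,"tz":0,"turn":20}
    - {"tx":0.0096,"ty":0.0042,"tz":-0.0005,"turn":25}
    - {"tx":0.0108,"ty":0.0055,"tz":-0.0009,"turn":30}
    - {"tx":0.0108,"ty":0.0055,"tz":-0.0009,"turn":30}
    - {"tx":0.0108,"ty":0.0055,"tz":-0.0009,"turn":30}

```text
time_s: 20.88
eef_pos: [0.6724, -0.0217, 0.1577]
eef_rot: [0.004, -0.49, 0.872, -0.0]
wrist_force: [4.7, 7.1, 1.8]
opening: 0.2
```

```bash
python3 -c "
from h import *
keyrel([.6566,-.0092,.0666],(-.0008,.0036))
snap('wrist','w30');crop('w30',230,330,150,240,7,'c_w30')"
```

```text
key rel axis MX 0.0011 c -0.0164 z -0.0021 phi 88.0 F MX -8.6 c -0.0 z 1.8 toolx -8.6 Tz [ 1.85 -1.19 -0.01] t 20.8833
```

View pics/c_w30.png

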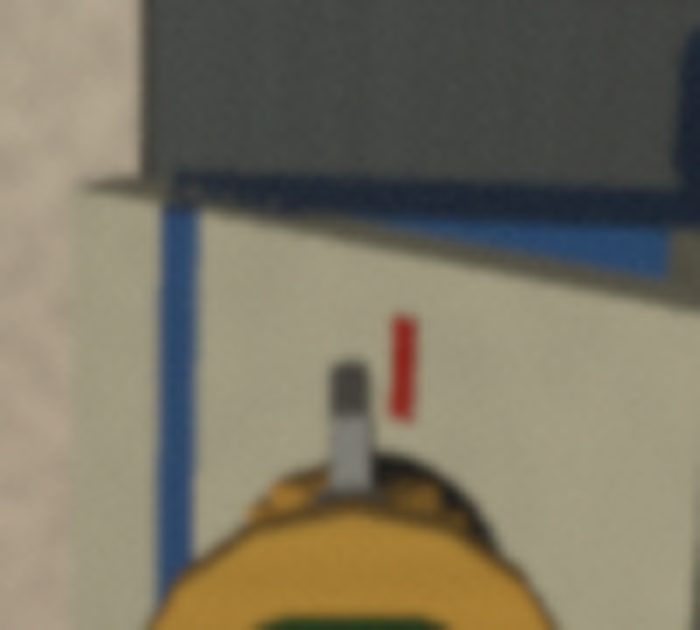

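Call:
move_arm:
  increments:
    - {"tx":0.0015,"ty":0,"tz":0,"turn":1}
    - {"tx":0.003,"ty":0,"tz":0,"turn":2}
    - {"tx":0.0045,"ty":0,"tz":0.0003,"turn":2}
    - {"tx":0.006,"ty":0,"tz":0.0006,"turn":2}
    - {"tx":0.0065,"ty":0,"tz":0.0006,"turn":2}
    - {"tx":0.0065,"ty":0,"tz":0.0006,"turn":2}
    - {"tx":0.0065,"ty":0,"tz":0.0006,"turn":2}

```text
time_s: 21.52
eef_pos: [0.6707, -0.0244, 0.1581]
eef_rot: [0.007, -0.475, 0.88, 0.001]
wrist_force: [8.4, 15.0, 2.6]
opening: 0.207
```

```bash
python3 -c "
from h import *
keyrel([.6566,-.0092,.0666],(-.0008,.0036))"
```

```text
key rel axis MX 0.0042 c -0.0165 z -0.0017 phi 90.0 F MX -17.1 c 1.2 z 2.6 toolx -17.1 Tz [ 4.03 -2.24 -0.1 ] t 21.5167
```

Same end state as lock B: 17 N against the stop. I'll unload, lift clear and back off for a look at both locks.

Call:
move_arm:
  increments:
    - {"tx":-0.004,"ty":0,"tz":0,"turn":-1}
    - {"tx":-0.007,"ty":0,"tz":0,"turn":-2}
    - {"tx":-0.0075,"ty":0,"tz":-0.004,"turn":-2}
    - {"tx":-0.0075,"ty":0,"tz":-0.012,"turn":-2}
    - {"tx":-0.0075,"ty":0,"tz":-0.03,"turn":-2}
    - {"tx":-0.0075,"ty":0.03,"tz":-0.06,"turn":-2}
    - {"tx":-0.0075,"ty":0.065,"tz":-0.09,"turn":-2}
    - {"tx":0.02,"ty":0.09,"tz":-0.11,"turn":-2}
    - {"tx":0.06,"ty":0.1,"tz":-0.11,"turn":-2}
    - {"tx":0.06,"ty":0.1,"tz":-0.11,"turn":-2}
    - {"tx":0.06,"ty":0.1,"tz":-0.11,"turn":-2}

```text
time_s: 22.43
eef_pos: [0.5488, -0.026, 0.2661]
eef_rot: [0.0, -0.489, 0.872, -0.001]
wrist_force: [0.7, -0.9, -2.0]
opening: 0.199
```

```bash
python3 -c "
from h import *
keyrel([.6566,-.0092,.0666]);plan([0,0,0],0)
snap('wrist','w31')"
```

```text
key rel axis MX 0.0726 c 0.0845 z 0.1063 phi 88.1 F MX 0.3 c -1.1 z -2.0 toolx 0.3 Tz [-0.02 -0.05 -0.  ] t 22.4333
tcp [ 0.5488 -0.026   0.2661] jaw -121.44 d [0.264  0.4823 0.2653] turn -121.44 F [ 0.7 -0.9 -2. ] t 22.43 q6 1.86
```

View pics/w31.png

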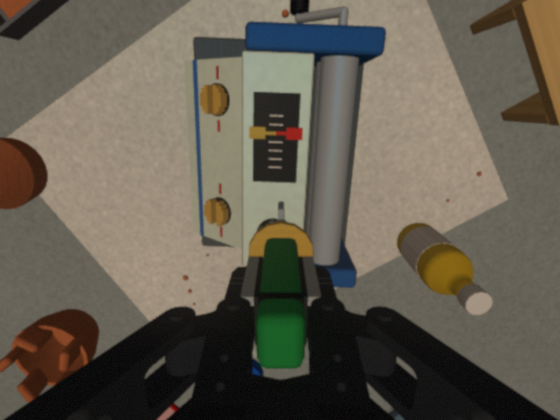

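```bash
python3 - <<'E'
from h import *
z=load('w31')
a=z['p'][70:130,190:240];b=z['p'][180:240,190:240];c=z['p'][110:155,240:310]
f=lambda i,s:cv2.resize(i,None,fx=s,fy=s,interpolation=cv2.INTER_CUBIC)
cv2.imwrite('pics/c_w31.png',cv2.cvtColor(np.hstack([f(a,8),f(b,8)]),cv2.COLOR_RGB2BGR));cv2.imwrite('pics/c_w31c.png',cv2.cvtColor(f(c,10),cv2.COLOR_RGB2BGR))
E
```

```text
(no output)
```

View pics/c_w31.png

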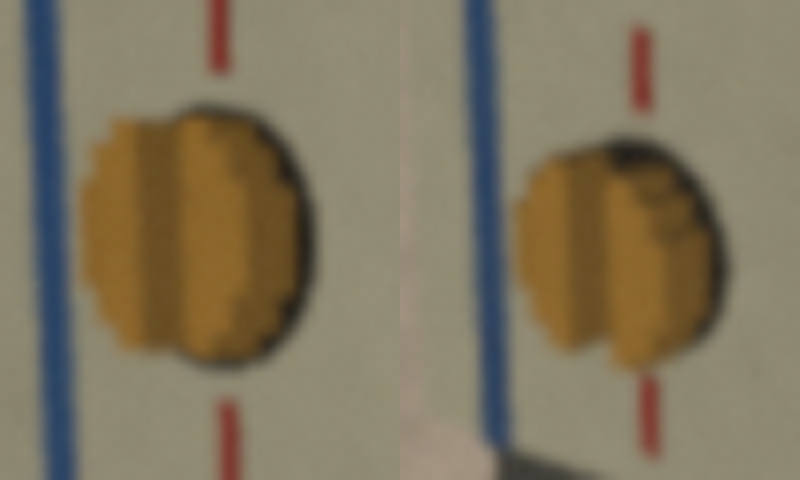

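View pics/c_w31c.png

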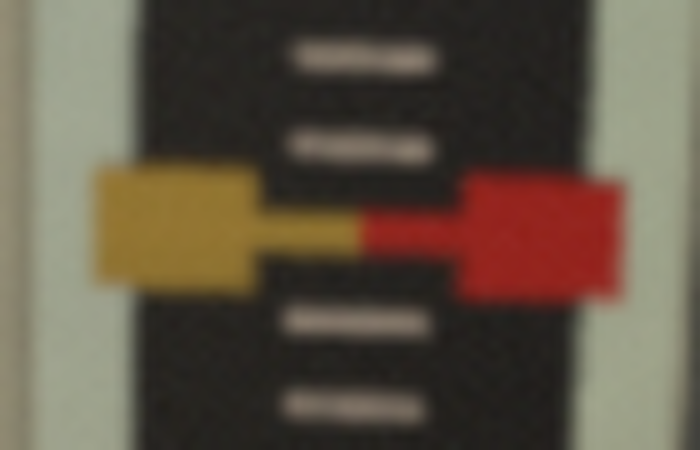

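```bash
python3 - <<'E'
from theta import *
T=np.array([.5488,-.026,.2661])
theta('w31',np.array([.6566,-.0092,.0666]),[(136,122),(143,345),(178,118),(182,345)],8,190,70,T,-121.44)
theta('w31',np.array([.5565,.0569,.0664]),[(170,160),(174,345),(205,160),(209,345)],8,190,180,T,-121.44)
E
```

```text
theta 90.38980620018876 azim 146.38068783511693 0.02656406624976451
theta 91.17246164089896 azim 145.73953155119764 0.026714829871546164
across: edges [-0.00364013 -0.0034587   0.00376517  0.00358271]
headtop in tool -0.0705626008360492 -0.08321057242473692 -0.1995
theta 91.10487217270884 azim 145.79490479811562 0.027419854295769326
theta 90.75500112270595 azim 146.08152751343056 0.027063842627065546
across: edges [-0.00311928 -0.003203    0.00372109  0.00380372]
headtop in tool -0.07474555190588 0.03667154851223763 -0.1997
```

Both slots read about 90.8°, in line with their ticks, and the pointer is exactly on the mark. Now returning the key above the rack.

```bash
python3 -c "
from h import *
plan([.5208,-.323,.275],-91.2)"
```

```text
tcp [ 0.5498 -0.0255  0.2657] jaw -121.41 d [ 0.269  -0.1303 -0.0092] turn -30.21 F [ 0.7  0.4 -1. ] t 22.48 q6 1.86
```

Call:
move_arm:
  increments:
    - {"tx":0.034,"ty":-0.016,"tz":-0.009,"turn":-4}
    - {"tx":0.068,"ty":-0.033,"tz":-0.009,"turn":-8}
    - {"tx":0.1,"ty":-0.049,"tz":-0.009,"turn":-12}
    - {"tx":0.134,"ty":-0.065,"tz":-0.009,"turn":-16}
    - {"tx":0.168,"ty":-0.081,"tz":-0.009,"turn":-20}
    - {"tx":0.2,"ty":-0.098,"tz":-0.009,"turn":-24}
    - {"tx":0.235,"ty":-0.114,"tz":-0.009,"turn":-28}
    - {"tx":0.26,"ty":-0.126,"tz":-0.009,"turn":-30.2}
    - {"tx":0.269,"ty":-0.1303,"tz":-0.009,"turn":-30.2}
    - {"tx":0.269,"ty":-0.1303,"tz":-0.009,"turn":-30.2}
    - {"tx":0.269,"ty":-0.1303,"tz":-0.009,"turn":-30.2}
    - {"tx":0.269,"ty":-0.1303,"tz":-0.009,"turn":-30.2}

```text
time_s: 23.48
eef_pos: [0.5221, -0.3208, 0.2734]
eef_rot: [0.0, -0.7, 0.714, 0.001]
wrist_force: [0.3, 0.3, -0.3]
opening: 0.201
```

```bash
python3 -c "
from h import *
plan([.5208,-.323,.117],-91.2)
snap('wrist','w32');crop('w32',220,350,100,270,4,'c_w32')"
```

```text
tcp [ 0.5221 -0.3208  0.2734] jaw -91.07 d [0.0024 0.0012 0.1564] turn 0.13 F [ 0.3  0.3 -0.3] t 23.48 q6 0.84
```

View pics/c_w32.png

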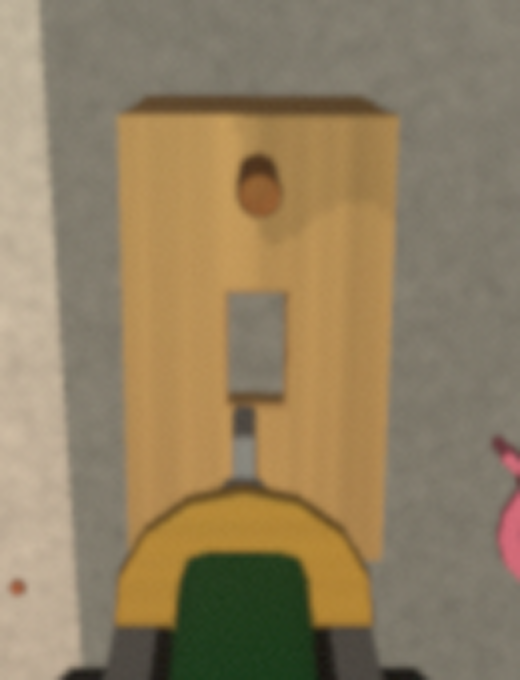

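```bash
python3 - <<'E'
from h import *
z=load('w32');T=np.array([.5221,-.3208,.2734])
q=cw(z,[(228,292),(287,292),(286,398),(229,398)],4,220,100,.085);print(q,np.linalg.norm(q[0]-q[1]),np.linalg.norm(q[1]-q[2]))
c=q.mean(0);j=np.radians(-91.07);tx=np.array([np.cos(j),np.sin(j),0]);ty=np.array([tx[1],-tx[0],0]);print('slot rel',(c-T)@tx,(c-T)@ty)
for v in range(203,222,3):
  P=px2w(z,np.array([280,281,282]),np.array([v]*3))-T;print(v,(P@tx).round(4),(P@ty).round(4),P[:,2].round(4))
E
```

```text
[[ 0.53255    -0.31676714  0.085     ]
 [ 0.53226162 -0.33205569  0.085     ]
 [ 0.50364347 -0.33154729  0.085     ]
 [ 0.50392763 -0.31638458  0.085     ]] 0.01529127304097423 0.028622659334693126
slot rel 0.003462863025474458 0.003940343030241238
203 [-0.0005  0.0002  0.001 ] [-0.0083 -0.0079 -0.0081] [-0.0879 -0.0892 -0.0886]
206 [-0.0005  0.0002  0.001 ] [-0.0083 -0.0084 -0.0081] [-0.0806 -0.0804 -0.0813]
209 [-0.0005  0.0002  0.0009] [-0.0083 -0.0081 -0.008 ] [-0.0736 -0.0742 -0.0744]
212 [-0.0005  0.0002  0.0009] [-0.0058 -0.0062 -0.0063] [-0.0745 -0.0733 -0.0729]
215 [-0.0005  0.0002  0.0009] [-0.0039 -0.0037 -0.004 ] [-0.0733 -0.074  -0.0732]
218 [-0.0005  0.0002  0.0009] [-0.0014 -0.0013 -0.0018] [-0.0741 -0.0745 -0.0729]
221 [-0.0004  0.0002  0.0008] [-0.0152 -0.0149 -0.0155] [-0.0305 -0.0313 -0.0298]
```

Call:
move_arm:
  increments:
    - {"tx":0.0036,"ty":0,"tz":0.02,"turn":0}
    - {"tx":0.0036,"ty":0,"tz":0.055,"turn":0}
    - {"tx":0.0036,"ty":0,"tz":0.08,"turn":0}
    - {"tx":0.0036,"ty":0,"tz":0.1,"turn":0}
    - {"tx":0.0036,"ty":0,"tz":0.12,"turn":0}
    - {"tx":0.0036,"ty":0,"tz":0.14,"turn":0}
    - {"tx":0.0036,"ty":0,"tz":0.15,"turn":0}
    - {"tx":0.0036,"ty":0,"tz":0.154,"turn":0}
    - {"tx":0.0036,"ty":0,"tz":0.154,"turn":0}
    - {"tx":0.0036,"ty":0,"tz":0.154,"turn":0}

```text
time_s: 24.37
eef_pos: [0.5222, -0.3259, 0.1211]
eef_rot: [0.0, -0.7, 0.714, -0.001]
wrist_force: [0.2, 0.0, -1.9]
opening: 0.2
```

```bash
python3 -c "
from h import *
plan([.5208,-.323,.1165],-91.2)
snap('wrist','w33');snap('scene','s33');crop('s33',170,300,200,330,4,'c_s33')"
```

```text
tcp [ 0.5222 -0.3259  0.1211] jaw -91.07 d [-0.0029  0.0014  0.0046] turn 0.13 F [ 0.2  0.  -1.9] t 24.37 q6 0.84
```

View pics/w33.png

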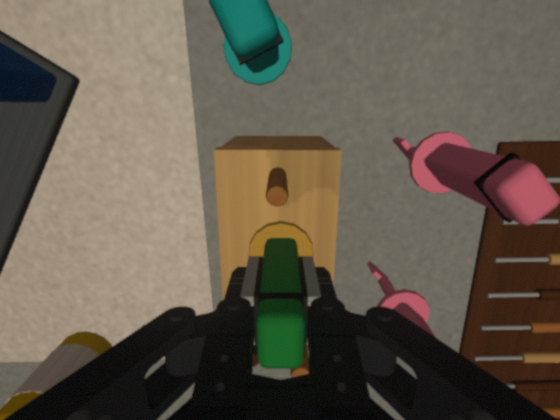

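View pics/c_s33.png

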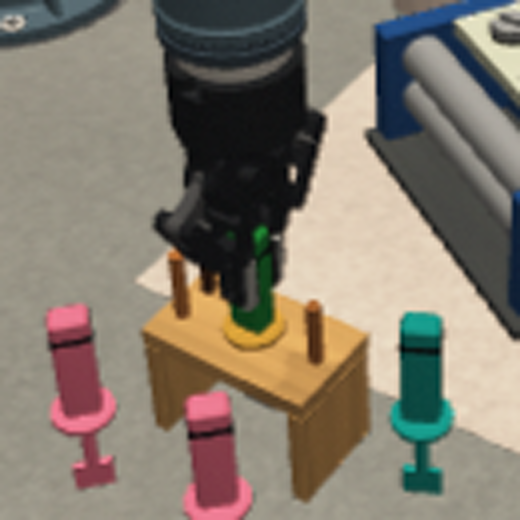

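Call:
move_arm:
  increments:
    - {"tx":-0.0012,"ty":0,"tz":0.002,"turn":0}
    - {"tx":-0.0012,"ty":0,"tz":0.004,"turn":0}
    - {"tx":-0.0012,"ty":0,"tz":0.005,"turn":0}
    - {"tx":-0.0012,"ty":0,"tz":0.005,"turn":0}
    - {"tx":-0.0012,"ty":0,"tz":0.005,"turn":0}

```text
time_s: 24.88
eef_pos: [0.5221, -0.3252, 0.1171]
eef_rot: [0.0, -0.7, 0.714, -0.001]
wrist_force: [-3.0, 2.4, 7.9]
opening: 0.206
```

Call:
move_arm:
  increments:
    - {"tx":0,"ty":0,"tz":0,"turn":0}
    - {"tx":0,"ty":0,"tz":0,"turn":0}
    - {"tx":0,"ty":0,"tz":0,"turn":0}
    - {"tx":0,"ty":0,"tz":0,"turn":0}
    - {"tx":0,"ty":0,"tz":0,"turn":0}
    - {"tx":0,"ty":0,"tz":0,"turn":0}
    - {"tx":0,"ty":0,"tz":0,"turn":0}
    - {"tx":0,"ty":0,"tz":0,"turn":0}
  gripper: 1

```text
time_s: 25.55
eef_pos: [0.5214, -0.3248, 0.1148]
eef_rot: [0.0, -0.7, 0.714, 0.0]
wrist_force: [-0.7, 0.4, -0.3]
opening: 1.001
```

Call:
move_arm:
  increments:
    - {"tx":0,"ty":0,"tz":-0.01,"turn":0}
    - {"tx":0,"ty":0,"tz":-0.03,"turn":0}
    - {"tx":0,"ty":0,"tz":-0.06,"turn":0}
    - {"tx":0,"ty":0,"tz":-0.1,"turn":0}
    - {"tx":0,"ty":0,"tz":-0.14,"turn":0}
    - {"tx":0,"ty":0,"tz":-0.15,"turn":0}
    - {"tx":0,"ty":0,"tz":-0.15,"turn":0}

```text
time_s: 26.13
eef_pos: [0.5234, -0.3264, 0.2712]
eef_rot: [0.0, -0.7, 0.714, -0.005]
wrist_force: [1.1, 0.8, -0.7]
opening: 1.001
```

```bash
python3 -c "
from h import *
plan([.5208,-.323,.1165],-91.2)
snap('wrist','w34');snap('scene','s34');crop('s34',170,300,220,330,5,'c_s34');crop('w34',225,335,100,260,4,'c_w34')"
```

```text
tcp [ 0.5234 -0.3264  0.2712] jaw -91.1 d [-0.0044  0.0038  0.1547] turn 0.1 F [ 1.1  0.8 -0.7] t 26.13 q6 0.84
```

View pics/w34.png

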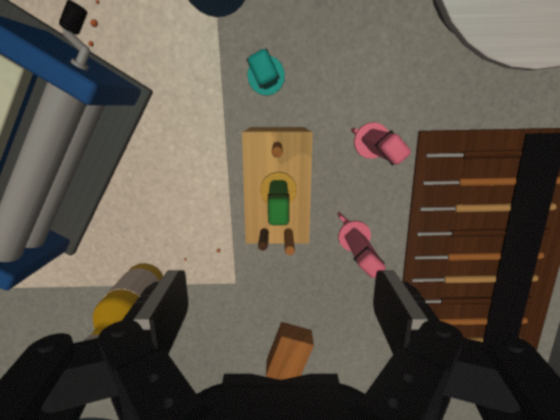

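View pics/c_s34.png

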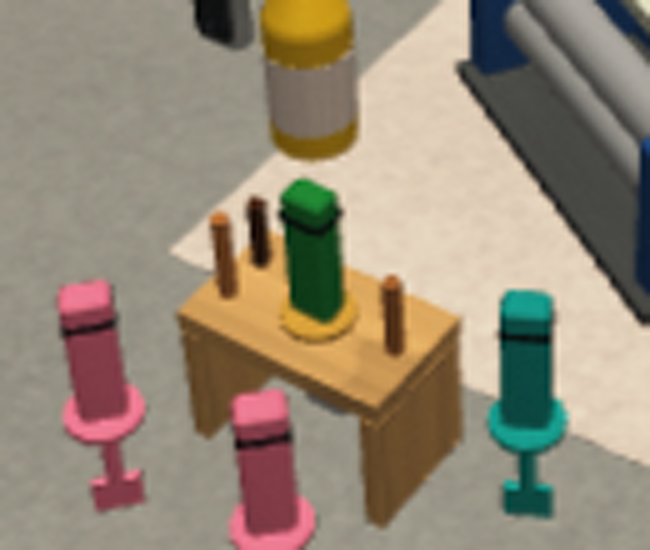

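The key hangs upright on its flange in the rack at wrist px (278,200), and the gripper is clear. One last look from the top camera before handing in.

```bash
python3 -c "
from h import *
snap('top','t35');crop('t35',225,335,130,240,5,'c_t35')"
```

```text
(no output)
```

View pics/c_t35.png

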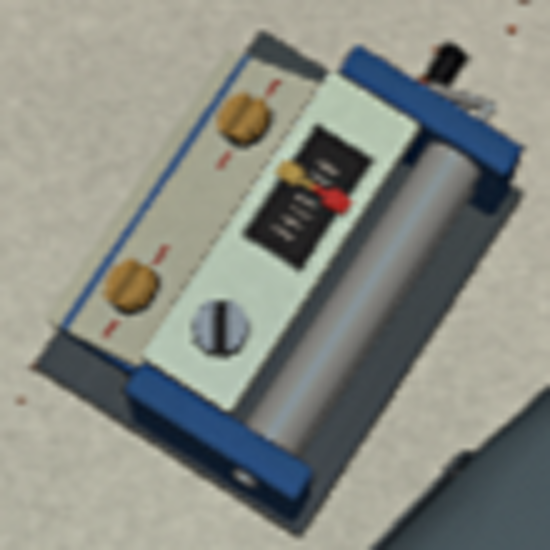

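View pics/t35.png

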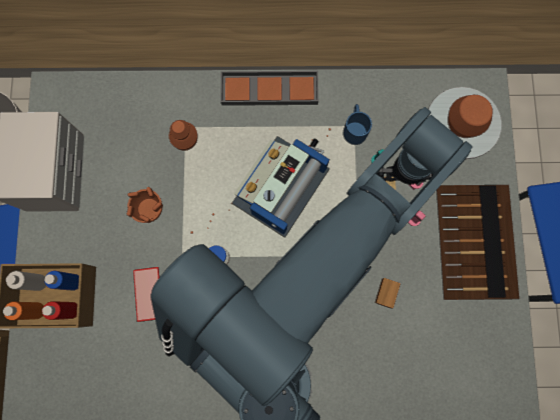

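The top view shows the pointer in line with the mark, both lock slots in line with their ticks, and the bystanders that are in view where they stood. Handing in.

```bash
python3 -c "
from bench import workorder
print(workorder.hand_in())"
```

```text
the job is handed in; nothing more can be done
None
```

The clay rolling machine is set to the marked thickness, both lock screws are tight, and the green key hangs back in its slot in the rack. I handed the job in at about 26 s of the 72 s allowed.

- **Pointer:** I turned the steel screw with the key until the brass pointer met the red mark. My checks put it within about 0.2 mm, and it was still in line after both locks were tightened and in the last top view.
- **Lock screws:** The interface cannot tilt the tool, so the key stayed upright in the leaning slots. Centred in the slot, the blade turned each screw only part of the way before it rode up. I finished both by pushing off-centre in the slot until they met the stop, at about 17–18 N. In the last wrist picture both slots measured about 91°, in line with their red ticks (the stop is at 90°).
- **Key:** The blade is in the rack slot and the flange rests on the rack's top. The gripper was open and clear when I handed in.
- **Other things:** No force I read went above 19 N. The bystanders I could see in the last top view are where they started; the arm covered the paint bottle, the rack and part of the jar in that view. The paint bottle and the rack looked unmoved in the other final pictures. I did not check the jar separately.

No check failed. The measured tool position wandered by a millimetre or more between readings, so I lined the key up from the camera pictures instead.

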